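Load solenoid valves into a sloping gravity feed rail

TASK

Load the two solenoid valves that stand on the table into the sloping feed rail: slide each one's black foot in under the rail's lips from the open upper end, grey connector uphill like the two valves already in there, so that all four end up standing in one closed row down against the stop. Leave the tape roll, the red bottle and the suction cup where they are.

Things in the scene. Friction and masses are not known exactly. Their poses are not given: they have to be found in the camera images.
- valve_a_coil (a point): Solenoid valve standing on the table. Point: centre of its black coil block (26 long, 22 wide, 32 high), where to grip it across the 22 mm width: 44 mm above the underside of its foot, 8 mm from mid-length away from the connector. Axes: +x along the valve to its grey connector end, y across, z up out of the coil.
- valve_b_coil (a point): The second valve standing on the table; same shape, point and axes as valve_a.
- valve_c_coil (a point): Same kind of valve, already in the rail, lowest, against the stop. Same point and axes.
- valve_d_coil (a point): Same kind of valve, already in the rail, just above valve_c and touching it. Same point and axes.
- valve_a: Valve a. Origin: centre of the underside of its foot; axes as above. Foot: black plastic plate 52 x 34 x 6 mm. On it a pale body 50 x 22 x 22 mm, on that the coil (28 to 60 mm up) and beside it, at the +x end, the grey connector (16 x 18 x 18 mm). 64 mm high over all, 130 to 210 g.
- valve_b: Valve b, likewise.
- valve_c: Valve c, likewise.
- valve_d: Valve d, likewise.
- rail: Aluminium C-rail on a fixed grey stand, sloping 30 degrees. Origin: middle of its floor at the lower stop. +x up the slope to the open upper end (roughly away from the robot), y across, z square out of the floor. Floor flat from x = 0 to 296 mm. Channel 36.5 mm wide; over its edges two lips, 3 mm thick, 8.5 mm above the floor, 27 mm apart, from x = 58 to 200 mm, bent up 5 mm to x = 216.
- rail_tongue (a point): Point on the rail floor at x = 262 mm, y = 0; axes of the rail. Middle of the open loading tongue: the same floor without lips, between guides 10 mm high that narrow from 56 mm apart at x = 258 mm to 36 mm at x = 212. A valve's foot lies flat here and slides down under the lips; the feet are slippery on the rail.
- rail_row (a point): Point on the rail floor at x = 182 mm, y = 0: where the middle of the fourth (uppermost) foot lies in the closed row. Coil points of the four lie at about x = 18, 70, 122 and 174 mm of the rail, 44 mm out from the floor. A valve let go under the lips slides down by its own weight until it meets the next one.
- grey_tape_mid (a point): Centre of a roll of grey tape lying flat, 107 mm across, 48 mm high. A bystander.
- red_bottle_mid (a point): Centre of a small red bottle standing upright, 24 x 36 x 92 mm. A bystander.
- suction_cup_mid (a point): Centre of an orange-red bellows suction cup standing on its lip, 62 mm across, 48 mm high. A bystander.

How it is judged:
By the outcome, as a careful person would: the job done as asked, in the order asked, and still so for the second after the job is handed in, with the robot touching nothing.
It also fails if it takes over 62 s, if anything falls off the work surface, if the arm or the gripper's body presses on something with over 40 N, if the wrist force passes 120 N, or if a joint passes its speed limit or range.

ROBOT

A 7-joint arm with a two-finger parallel gripper is mounted at the origin on a cart in front of the work surface, level with it; the furniture and walls round the work are solid. World frame = base frame: x ahead of the robot, y to its left, z up, the work surface at z = 0. Lengths are in m, angles in degrees, forces in N, time in s.
With the tool pointing down it reaches from about 0.425 to 0.875 m from the base axis. Payload 4.7 kg.
Tool frame: the origin (TCP) lies on the centre line of the jaws, within the pads' length; the fingertips stand 8 mm ahead of it and the grasp point (between the pads) lies 11 mm behind it; z points along the fingers, y is the direction in which the jaws open and shut (so a half turn about z gives the same grasp; the last joint's range is limited). The gripper opens to 87 mm and grips with 3 to 60 N. Pads are 19 mm wide; open, the fingers measure 117 mm over their backs; the gripper's body (75 mm by 190 mm) begins 51 mm behind the grasp point.
Start: joints at [-64.28, 18.392, -4.016, 83.108, 1.295, 78.541, -3.26], TCP at [0.274, 0.59, 0.231] pointing down, gripper open.
Joint ranges: [-163.93, 163.93], [-17.29, 119.83], [-79.2, 71.16], [3.27, 140.29], [-89.18, 269.18], [5.43, 117.66], [-154.24, 154.24]. Speed limits (degrees/s): [147.25, 147.25, 180, 180, 180, 180, 180].

INTERFACE

Orientations are given as [roll, pitch, yaw] about the fixed x, y, z axes, in that order (R = Rz(yaw) Ry(pitch) Rx(roll)).
In Python, from cell import status, vision, workorder gives the robot as it stands.
- The arm moves only by the tool step_arm, never from a script. Its argument "series" is a list of rows, each an object of numbers: "ax", "ay", "az": the turn, a rotation vector about the world's x, y, z in degrees; "x", "y", "z": the shift along the world's x, y, z in m; "claw": the opening in per cent of the stroke, from 0 (shut) to 100 (fully open). In form: [{"ax": .., "ay": .., "az": .., "x": .., "y": .., "z": .., "claw": ..}, ...]. A call has 1 to 12 rows; each row is the pose to reach, as a shift and turn from the pose commanded when the call began; what a row does not reach only later rows make up. A row lasts 1/10 s, in which the tool goes at most 50 mm and 8.59 degrees, less where a joint would pass 70% of its speed; a pose out of reach is approached as far as the arm can. A call with a gripper value outside its range is refused whole. The fingers move at their own pace and stop on an object; "squeeze" is the grip in N (left out, the last holds). Time passes only in rows, so rows that repeat a pose let the fingers close. It gives the time, the measured TCP pose, the force and the opening at its end, in the units of the state.
- status.get_obs(): the state, without advancing time (a new reading comes with each control period).
- vision.read_camera(name): name is "scene" or "top"; returns the picture (400x640x3 uint8, red, green, blue); there is no depth.
- vision.camera_params(name): a dict with "fovy" (degrees; the focal length in pixels is half the picture's height over the tangent of half this angle, whatever the lens; pixels are square), "cx", "cy" (the principal point, pixels), "eye" and "orientation" of the camera in the world. Camera axes: x right, y down, z forward; pixel columns grow to the right and rows downward; lengths in m; the calibration is good to about 2 mm. A picture is of the moment at which its call begins. camera_params takes no time and is no camera call.
- workorder.sign_off(): hands the job in, once; it reports no verdict.
The state is a dict: "time_s": time; "qpos": joint angles; "joint_velocities": joint speeds; "effort": joint torques, N m; "tool_pos": TCP position; "tool_rot": TCP orientation; "force": force on the tool from outside, world axes, zero at the start; "wrist_torque": the same for the moment, N m; "grip_width": finger opening in m.
Only numpy, scipy, OpenCV 4.12 (cv2) and the standard library are available. Lean on these libraries where they do the work, as an engineer would, in place of code of your own. Each camera call takes 0.05 s, during which the arm holds its last target.

## Working session

There is one attempt and no reset: what is moved stays moved. The work goes in short steps, Python scripts to look and compute and a tool call to move; the robot and the scene stay as the last step left them, time stands still between calls to the robot, and variables do not carry over. Pictures are saved under pics/ and viewed, and the job is handed in when it is done.

Besides the shell and the picture viewer there is one more tool, called after "Call:" as name(argument=value, ...), one argument or row to a line, values as JSON. step_arm: Moves the arm, as the interface text tells. Its arguments: {"type":"object","properties":{"series":{"type":"array"},"squeeze":{"type":"number"}},"required":["series"]}

```bash
mkdir -p pics; ls
python3 - <<'E'
from cell import status, vision
import cv2
o=status.get_obs()
for k in o: print(k,o[k])
for n in("scene","top"):
    print(n,vision.camera_params(n))
    cv2.imwrite(f"pics/{n}0.png",vision.read_camera(n)[:,:,::-1])
E
```

```text
pics
time_s 0.0
qpos [-64.27997166  18.43816927  -4.01633451  83.17545199   1.29618798
  78.54109038  -3.26151407]
joint_velocities [ 0.05526975 -0.00364086  0.04252152 -0.05847013  0.10111192 -0.11941736
 -0.0517338 ]
effort [-3.00619658e-04 -4.91292787e+01 -4.04091440e-01 -3.12537181e+01
 -6.39034552e-02  4.36263601e-02  1.81411397e-04]
tool_pos [0.27361336 0.58900539 0.2294669 ]
tool_rot [-1.79890603e+02  6.73279882e-03  1.55089225e+02]
force [0.68232703 0.51334774 0.18669634]
wrist_torque [-0.01874321 -0.01559779  0.02930877]
grip_width 0.08691559397356624
scene {'fovy': 43.92560467376287, 'cx': 317.6248566156787, 'cy': 205.02111917688455, 'eye': array([ 0.00190043, -0.81949986,  0.57354297]), 'orientation': array([-114.39219071,    0.59911501,  -36.4592717 ])}
top {'fovy': 55.674454947681326, 'cx': 317.1314619897197, 'cy': 196.25953953908663, 'eye': array([ 0.4324998 , -0.00133526,  1.03629451]), 'orientation': array([-169.98973539,    1.14155819,  -90.86585396])}
```

View pics/scene0.png

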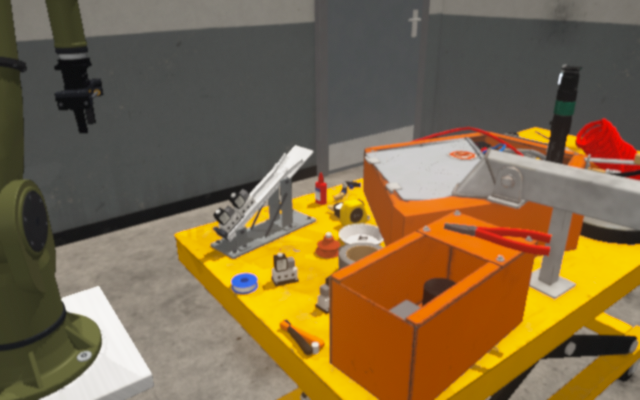

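View pics/top0.png

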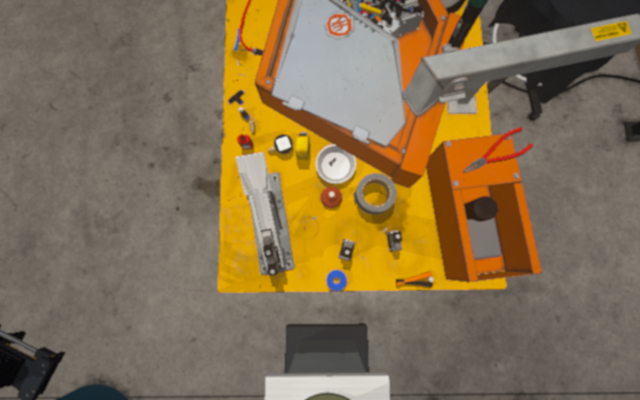

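The scene view shows the rail at about (265,200), and the valves at (285,268) and (325,295). The top view shows the valves at (347,250) and (395,240), and the rail from (250,160) down to (272,270). I'll zoom in.

```bash
cat > h.py <<'E'
import numpy as np, cv2
from scipy.spatial.transform import Rotation as Ro
from cell import status, vision
def cam(n):
    p=vision.camera_params(n); f=200/np.tan(np.radians(p['fovy']/2))
    return f,p['cx'],p['cy'],np.array(p['eye']),Ro.from_euler('xyz',p['orientation'],degrees=True).as_matrix()
def ray(n,u,v):
    f,cx,cy,e,R=cam(n); return e,R@np.array([(u-cx)/f,(v-cy)/f,1])
def onz(n,u,v,z):
    e,d=ray(n,u,v); return e+d*(z-e[2])/d[2]
def proj(n,P):
    f,cx,cy,e,R=cam(n); c=(np.atleast_2d(P)-e)@R; return np.c_[f*c[:,0]/c[:,2]+cx,f*c[:,1]/c[:,2]+cy]
def tri(uv1,uv2):
    e1,d1=ray("scene",*uv1); e2,d2=ray("top",*uv2)
    A=np.c_[d1,-d2]; s=np.linalg.lstsq(A,e2-e1,rcond=None)[0]
    a,b=e1+d1*s[0],e2+d2*s[1]; return (a+b)/2,np.linalg.norm(a-b)
def crop(img,x0,y0,x1,y1,k,name):
    c=cv2.resize(img[y0:y1,x0:x1],None,fx=k,fy=k,interpolation=cv2.INTER_CUBIC)
    for x in range((x0//10+1)*10,x1,10):
        cv2.line(c,((x-x0)*k,0),((x-x0)*k,6 if x%50 else 14),(255,0,255),1)
        if x%20==0: cv2.putText(c,str(x),((x-x0)*k-10,24),0,.4,(255,0,255),1)
    for y in range((y0//10+1)*10,y1,10):
        cv2.line(c,(0,(y-y0)*k),(6,(y-y0)*k),(255,0,255),1)
        if y%20==0: cv2.putText(c,str(y),(10,(y-y0)*k+4),0,.4,(255,0,255),1)
    cv2.imwrite("pics/"+name,c)
E
python3 - <<'E'
from h import *
s=cv2.imread("pics/scene0.png");t=cv2.imread("pics/top0.png")
crop(t,325,220,415,300,8,"t_v.png")
crop(t,225,145,305,285,4,"t_r.png")
crop(s,265,240,345,320,7,"s_v.png")
crop(s,200,140,325,260,6,"s_r.png")
E
```

```text
(no output)
```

View pics/t_v.png

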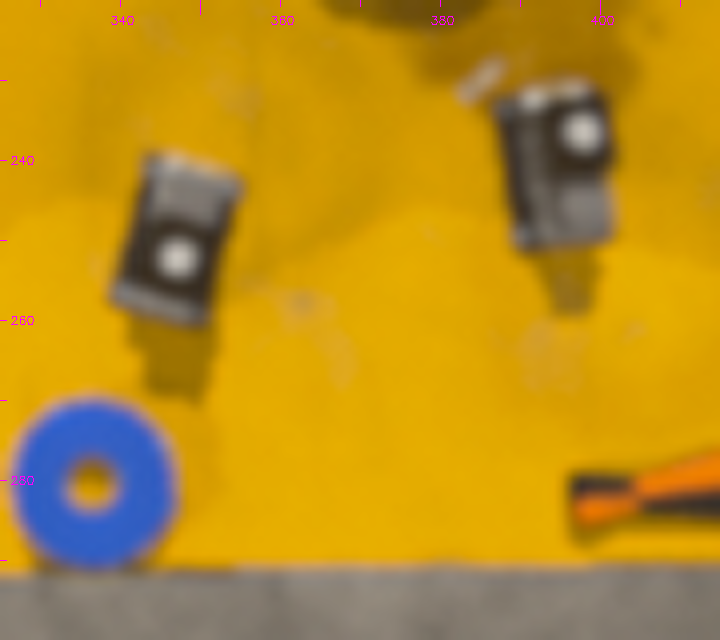

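View pics/t_r.png

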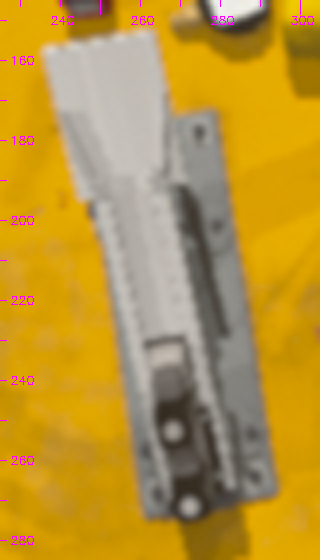

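View pics/s_v.png

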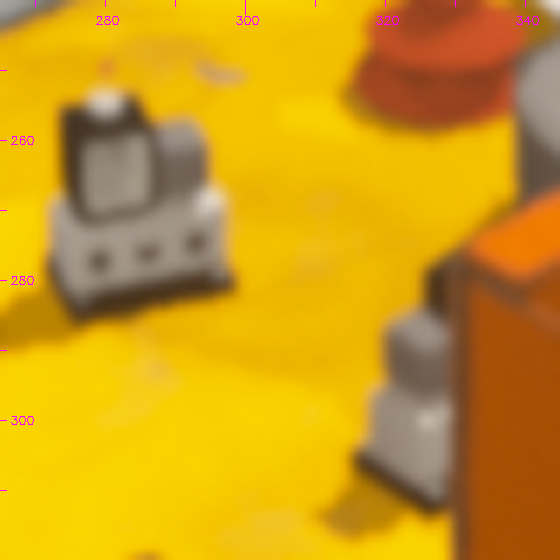

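View pics/s_r.png

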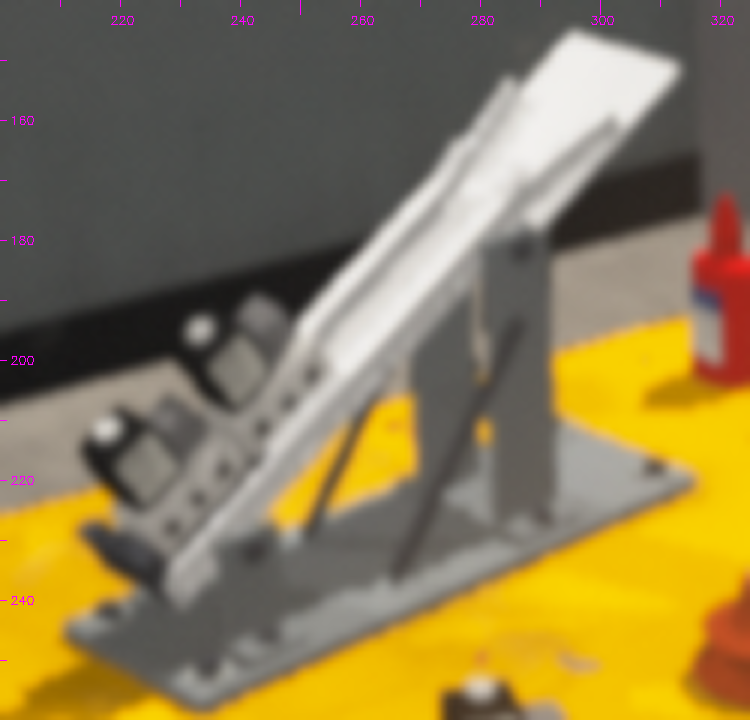

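Valve A (347,250 in the top view) has its connector away from the robot. Valve B (395,240) has its connector toward the robot. Next I'll measure the knobs, the outlines and the rail.

Run:
```python
from h import *
s=cv2.imread("pics/scene0.png");t=cv2.imread("pics/top0.png")
def blob(im,u,v,r=4):
    p=im[v-r:v+r+1,u-r:u+r+1].astype(float).min(2); w=np.clip(p-(p.max()*.75),0,None)
    yy,xx=np.mgrid[v-r:v+r+1,u-r:u+r+1]; return (w*xx).sum()/w.sum(),(w*yy).sum()/w.sum()
T={'A':blob(t,347,252,3),'B':blob(t,397,236,3),'C':blob(t,272,271,3),'D':blob(t,268,252,3)}
S={'A':blob(s,280,254,3),'C':blob(s,217,211,3),'D':blob(s,233,195,3)}
print(T,S)
for k in 'AB': print(k,onz("top",*T[k],.063))
P={}
for k in S: P[k],g=tri(S[k],T[k]); print(k,P[k],'gap',g)
d=P['D']-P['C']; print('CD',np.linalg.norm(d),np.degrees(np.arctan2(d[1],d[0])),np.degrees(np.arcsin(d[2]/np.linalg.norm(d))))
# rail upper end corners
for nm,a,b in [('endL',(295,145),(235.5,156.5)),('endR',(313,151.5),(263.5,152.5))]:
    print(nm,tri(a,b))
# valve silhouettes (non-yellow) in top
hsv=cv2.cvtColor(t,cv2.COLOR_BGR2HSV)
m=((hsv[...,1]<150)).astype(np.uint8)
for nm,(x0,y0,x1,y1) in {'A':(333,234,361,264),'B':(384,225,406,256)}.items():
    mm=m[y0:y1,x0:x1]; n,l,st,c=cv2.connectedComponentsWithStats(mm); i=1+np.argmax(st[1:,4])
    cs,_=cv2.findContours((l==i).astype(np.uint8),0,1); r=cv2.minAreaRect(cs[0]); print(nm,st[i],r, cv2.boxPoints(r)+[x0,y0])
```

```text
{'A': (np.float64(346.7671232876712), np.float64(251.81278538812785)), 'B': (np.float64(397.4485049833887), np.float64(235.9700996677741)), 'C': (np.float64(271.9483870967742), np.float64(271.2043010752688)), 'D': (np.float64(267.8150684931507), np.float64(252.30593607305937))} {'A': (np.float64(279.63606911447084), np.float64(254.22246220302375)), 'C': (np.float64(216.98962264150944), np.float64(210.79528301886793)), 'D': (np.float64(232.92071611253198), np.float64(194.52685421994886))}
A [ 0.45991582 -0.0576598   0.063     ]
B [ 0.49789405 -0.18795269  0.063     ]
A [ 0.4603839  -0.0579574   0.06220634] gap 0.0010223078128413939
C [0.4149686  0.1268668  0.10527133] gap 0.00042783465029259
D [0.45996592 0.13322728 0.13092017] gap 0.00041727874649648153
CD 0.05218312073990543 8.045599679911765 29.44028191577167
endL (array([0.6796758 , 0.20198208, 0.18838275]), np.float64(0.0005483211463025306))
endR (array([0.68910497, 0.13696062, 0.1857278 ]), np.float64(0.0002475788124456233))
A [  6   5  16  22 227] ((13.524896621704102, 15.406639099121094), (11.659235000610352, 20.355350494384766), 14.931416511535645) [[338.26970959 257.73859024]
 [343.51452255 238.070539  ]
 [354.7800827  241.07468796]
 [349.53527069 260.74273872]]
B [  3   5  15  21 252] ((10.103960037231445, 15.039603233337402), (20.59726905822754, 12.935483932495117), 84.2894058227539) [[386.64356375 230.4356432 ]
 [399.51485157 229.14851475]
 [401.56435585 249.64356232]
 [388.6930685  250.93069077]]
```

Run:
```python
from h import *
t=cv2.imread("pics/top0.png");s=cv2.imread("pics/scene0.png")
crop(t,230,148,290,206,10,"t_r1.png")
crop(t,240,200,300,258,10,"t_r2.png")
crop(s,255,140,320,195,11,"s_r1.png")
```

```text
(no output)
```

View pics/t_r1.png

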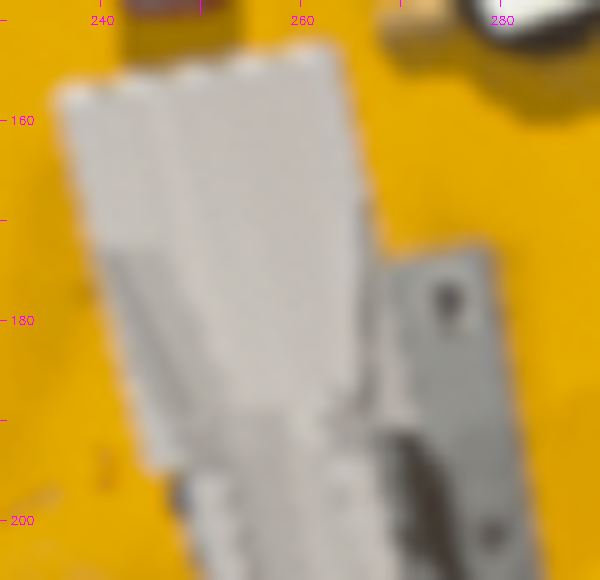

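View pics/t_r2.png

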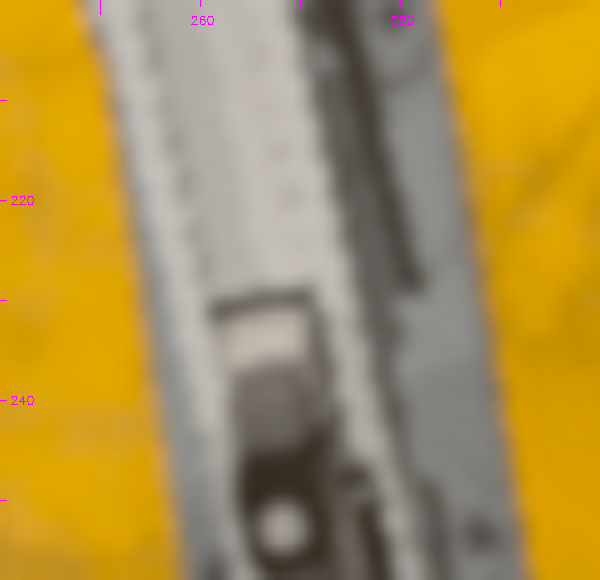

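View pics/s_r1.png

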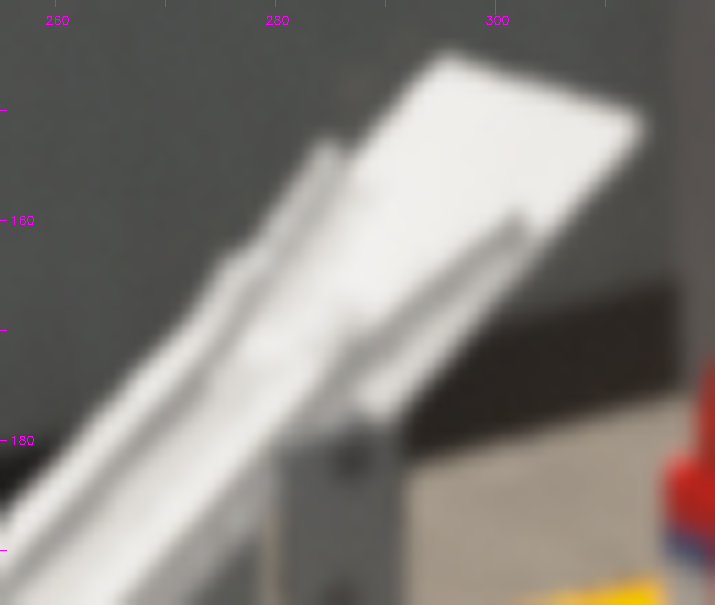

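Run:
```python
from h import *
gl=tri((285,153),(240.8,172.5)); gr=tri((302.5,160),(266.3,167.5)); print(gl,gr)
def frame(o,yaw,sl=30):
    return Ro.from_euler('ZY',[yaw,-sl],degrees=True).as_matrix(),np.array(o)
for nm,yaw,o in [('C',8.1,None),('mix',8.6,None)]:
    R,_=frame([0,0,0],yaw)
    C=np.array([.41497,.12687,.10527]);D=np.array([.45997,.13323,.13092]);E=np.array([.6844,.1695,.187])
    oC=C-R@[.018,0,.0625]; oD=D-R@[.070,0,.0625]; oE=E-R@[.296,0,0]
    oG=(gl[0]+gr[0])/2-R@[.258,0,.010]
    print(nm,oC,oD,oE,oG)
    o=(oC+oD)/2
    if nm=='mix': o=np.mean([oC,oD,oE,oG],0)
    pts={'end L':(.296,.0325,0),'end R':(.296,-.0325,0),'gL':(.258,.028,.01),'gR':(.258,-.028,.01),'lipL200':(.2,.0135,.0115),'lipR200':(.2,-.0135,.0115),'lipL120':(.12,.0135,.0115),'lipR120':(.12,-.0135,.0115),'D foot top':(.104,0,.006)}
    for k,v in pts.items():
        P=R@np.array(v)+o; print(k,proj("top",P).round(1),proj("scene",P).round(1))
```

```text
(array([0.64308897, 0.19180509, 0.17717029]), np.float64(0.002470213415315977)) (array([0.65542139, 0.13280189, 0.17205045]), np.float64(0.0020873521792005158))
C [0.4304753  0.12907673 0.04214341] [0.43089124 0.12909148 0.04179341] [0.43061385 0.13338088 0.039     ] [0.43299981 0.13152579 0.03695012]
end L [[237.3 156.3]] [[296.2 144.8]]
end R [[264.9 151.9]] [[313.8 150.3]]
gL [[242.1 172.7]] [[286.3 152.4]]
gR [[265.8 169. ]] [[301.5 157.4]]
lipL200 [[253.2 195.1]] [[275.  169.2]]
lipR200 [[264.4 193.3]] [[282.2 171.9]]
lipL120 [[259.8 225.4]] [[253.6 192.2]]
lipR120 [[270.7 223.7]] [[260.7 195.3]]
D foot top [[266.7 229.5]] [[253.8 200. ]]
mix [0.43045545 0.12921195 0.04214341] [0.43092847 0.12883788 0.04179341] [0.43093871 0.13116758 0.039     ] [0.43327662 0.12963981 0.03695012]
end L [[236.3 156.5]] [[295.6 145.3]]
end R [[263.8 151.9]] [[313.4 150.7]]
gL [[241.2 172.9]] [[285.9 152.9]]
gR [[264.9 168.9]] [[301.1 157.9]]
lipL200 [[252.5 195.1]] [[274.7 169.7]]
lipR200 [[263.7 193.2]] [[282.  172.4]]
lipL120 [[259.4 225.3]] [[253.5 192.7]]
lipR120 [[270.2 223.5]] [[260.7 195.8]]
D foot top [[266.2 229.3]] [[253.7 200.5]]
```

Run:
```python
from h import *
s=cv2.imread("pics/scene0.png");t=cv2.imread("pics/top0.png")
crop(t,380,140,550,300,4,"t_c.png"); crop(s,300,200,540,400,3,"s_c.png")
print('crate',tri((331,281),(447,281)))
def yaw(n,a,b,z):
    d=onz(n,*b,z)-onz(n,*a,z); return np.degrees(np.arctan2(d[1],d[0])),np.linalg.norm(d)
print('A scene foot long',yaw("scene",(275.5,285.5),(298.5,281),0))
print('A top foot end (-x end: right->left, +90)',yaw("top",(350.5,260.3),(338.7,257),.006))
print('A top right edge',yaw("top",(350.5,260.3),(355,243),.006))
print('B top left long',yaw("top",(387.3,232),(389.7,251),.006))
print('B top near end',yaw("top",(401,250),(389.7,251),.006))
print('B scene end',yaw("scene",(315.5,305),(327,313),0))
```

```text
crate (array([ 0.39849876, -0.28895602,  0.13935063]), np.float64(0.02602127175078625))
A scene foot long (np.float64(-17.56538749214917), np.float64(0.04963044099195861))
A top foot end (-x end: right->left, +90) (np.float64(73.62527050535766), np.float64(0.032677554349316976))
A top right edge (np.float64(-16.439005724935154), np.float64(0.04778771729935744))
B top left long (np.float64(-175.50045682762274), np.float64(0.05116895815331594))
B top near end (np.float64(94.11003993278932), np.float64(0.030420457060989097))
B scene end (np.float64(-86.0627317703604), np.float64(0.03371976802795032))
```

View pics/t_c.png

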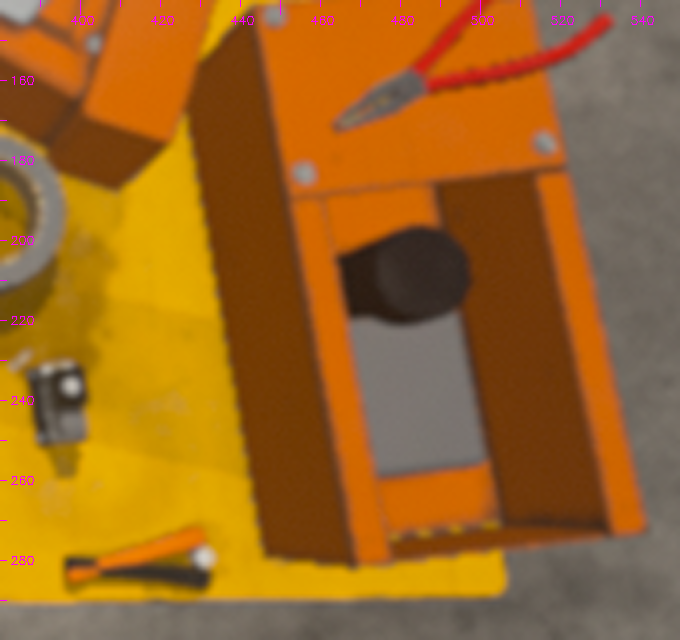

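View pics/s_c.png

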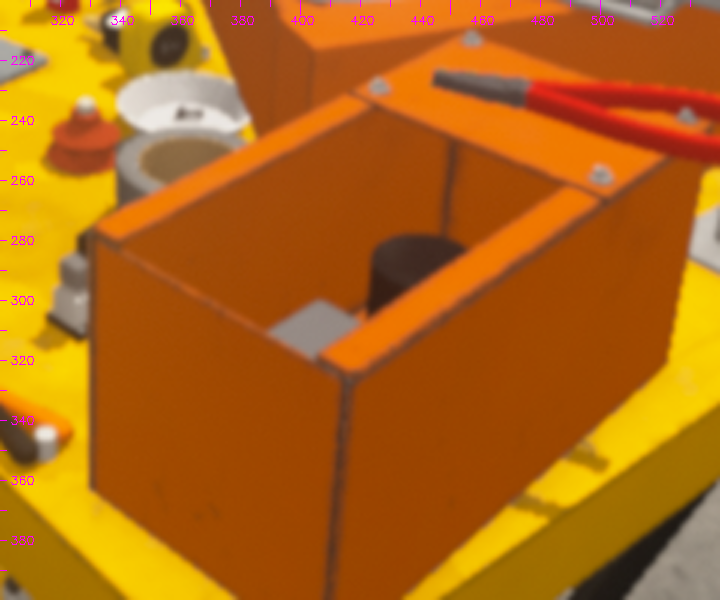

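Rail fit: origin about (0.431, 0.130, 0.041), yaw 8.6°. Valve A is at yaw −16.5° and valve B at −175.5°. The crate is clear of the gripper at B. I'll go above A first.

```bash
cat >> h.py <<'E'
RR=Ro.from_euler('ZY',[8.6,-30],degrees=True); RO=np.array([.431,.1297,.0405])
FLIP=Ro.from_euler('y',180,degrees=True)
def goal(pos,Rv):
    o=status.get_obs(); p=np.array(o['tool_pos']); R=Ro.from_euler('xyz',o['tool_rot'],degrees=True)
    d=(Rv*FLIP)*R.inv()
    print('t',round(o['time_s'],2),'pos',p.round(4),'rot',np.round(o['tool_rot'],2),'grip',round(o['grip_width'],4),'F',np.round(o['force'],1))
    print('  shift',(np.array(pos)-p).round(4),'rotvec',np.degrees(d.as_rotvec()).round(2))
def railpt(x,y,z): return RO+RR.apply([x,y,z])
def table(yaw): return Ro.from_euler('z',yaw,degrees=True)
E
python3 - <<'E'
from h import *
goal([.460,-.0578,.12],table(-16.5))
E
```

```text
t 0.1 pos [0.2736 0.5891 0.2296] rot [-179.9     0.    155.09] grip 0.0873 F [-0.5  0.3 -0.8]
  shift [ 0.1864 -0.6469 -0.1096] rotvec [ 0.09 -0.03  8.41]
```

Call:
step_arm(
  series=[
    {"x":0.014,"y":-0.046,"z":0,"az":1,"claw":70},
    {"x":0.028,"y":-0.092,"z":0,"az":2,"claw":70},
    {"x":0.041,"y":-0.138,"z":0,"az":3,"claw":70},
    {"x":0.055,"y":-0.185,"z":0,"az":4,"claw":70},
    {"x":0.068,"y":-0.231,"z":0,"az":5,"claw":70},
    {"x":0.082,"y":-0.278,"z":0,"az":6,"claw":70},
    {"x":0.096,"y":-0.324,"z":0,"az":7,"claw":70},
    {"x":0.109,"y":-0.37,"z":0,"az":8,"claw":70},
    {"x":0.123,"y":-0.417,"z":0,"az":8.4,"claw":70},
    {"x":0.136,"y":-0.463,"z":0,"az":8.4,"claw":70},
    {"x":0.15,"y":-0.51,"z":0,"az":8.4,"claw":70},
    {"x":0.163,"y":-0.556,"z":-0.01,"az":8.4,"claw":70},
  ],
)

```text
invalid input
```

Call:
step_arm(
  series=[
    {"x":0.012,"y":-0.045,"z":-0.02,"claw":70},
    {"x":0.023,"y":-0.091,"z":-0.05,"claw":70},
    {"x":0.023,"y":-0.091,"z":-0.09,"claw":70},
    {"x":0.023,"y":-0.091,"z":-0.1,"claw":70},
    {"x":0.023,"y":-0.091,"z":-0.1,"claw":70},
    {"x":0.023,"y":-0.091,"z":-0.1,"claw":70},
  ],
)

```text
invalid input
```

Run:
```python
from h import *
goal([.460,-.0578,.036],table(-16.5)); print(status.get_obs()['qpos'])
t=vision.read_camera("top")[:,:,::-1]; crop(t,300,200,400,300,6,"t1.png")
s=vision.read_camera("scene")[:,:,::-1]; crop(s,240,200,340,300,6,"s1.png")
```

```text
t 0.1 pos [0.2736 0.5891 0.2296] rot [-179.9     0.    155.09] grip 0.0873 F [-0.5  0.3 -0.8]
  shift [ 0.1864 -0.6469 -0.1936] rotvec [ 0.09 -0.03  8.41]
[-64.28008156  18.43652441  -4.01618598  83.16603953   1.29316511
  78.53913611  -3.25925866]
```

Call:
step_arm(
  series=[
    {"ax":0,"ay":0,"az":1,"x":0.014,"y":-0.046,"z":0,"claw":70},
    {"ax":0,"ay":0,"az":2,"x":0.028,"y":-0.092,"z":0,"claw":70},
    {"ax":0,"ay":0,"az":3,"x":0.041,"y":-0.138,"z":0,"claw":70},
    {"ax":0,"ay":0,"az":4,"x":0.055,"y":-0.185,"z":0,"claw":70},
    {"ax":0,"ay":0,"az":5,"x":0.068,"y":-0.231,"z":0,"claw":70},
    {"ax":0,"ay":0,"az":6,"x":0.082,"y":-0.278,"z":0,"claw":70},
    {"ax":0,"ay":0,"az":7,"x":0.096,"y":-0.324,"z":0,"claw":70},
    {"ax":0,"ay":0,"az":8.4,"x":0.109,"y":-0.37,"z":0,"claw":70},
    {"ax":0,"ay":0,"az":8.4,"x":0.123,"y":-0.417,"z":0,"claw":70},
    {"ax":0,"ay":0,"az":8.4,"x":0.136,"y":-0.463,"z":0,"claw":70},
    {"ax":0,"ay":0,"az":8.4,"x":0.15,"y":-0.51,"z":0,"claw":70},
    {"ax":0,"ay":0,"az":8.4,"x":0.163,"y":-0.556,"z":-0.01,"claw":70},
  ],
)

```text
time_s: 1.4
tool_pos: [0.4379, 0.0316, 0.2218]
tool_rot: [179.9, 0.2, 163.5]
force: [1.4, 0.0, -0.1]
grip_width: 0.0611
```

Call:
step_arm(
  series=[
    {"ax":0,"ay":0,"az":0,"x":0.012,"y":-0.045,"z":-0.02,"claw":70},
    {"ax":0,"ay":0,"az":0,"x":0.023,"y":-0.091,"z":-0.05,"claw":70},
    {"ax":0,"ay":0,"az":0,"x":0.023,"y":-0.091,"z":-0.09,"claw":70},
    {"ax":0,"ay":0,"az":0,"x":0.023,"y":-0.091,"z":-0.1,"claw":70},
    {"ax":0,"ay":0,"az":0,"x":0.023,"y":-0.091,"z":-0.1,"claw":70},
    {"ax":0,"ay":0,"az":0,"x":0.023,"y":-0.091,"z":-0.1,"claw":70},
  ],
)

```text
time_s: 2.0
tool_pos: [0.4607, -0.0561, 0.1218]
tool_rot: [180.0, 0.1, 163.6]
force: [-0.5, 0.1, -0.3]
grip_width: 0.061
```

Run:
```python
from h import *
goal([.460,-.0578,.036],table(-16.5)); print(status.get_obs()['qpos'])
t=vision.read_camera("top")[:,:,::-1]; crop(t,300,200,400,300,6,"t1.png")
s=vision.read_camera("scene")[:,:,::-1]; crop(s,240,200,340,300,6,"s1.png")
```

```text
t 2.0 pos [ 0.4607 -0.0561  0.1218] rot [1.7995e+02 7.0000e-02 1.6362e+02] grip 0.061 F [-0.5  0.1 -0.3]
  shift [-0.0007 -0.0017 -0.0858] rotvec [-0.03  0.08 -0.12]
[-29.64603167  -0.28822432  33.58141696 117.46431738   0.14437023
  62.69518479  77.48824068]
```

View pics/s1.png

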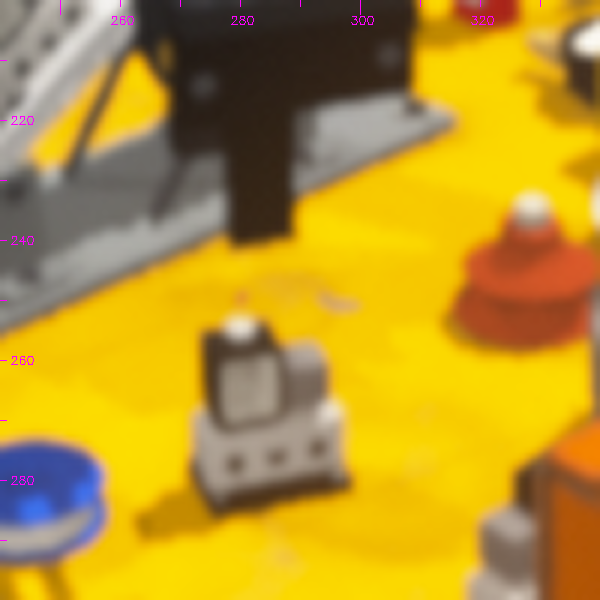

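The fingers hang above valve A, and its knob is at (280,255) in the scene view. I'll lower and grip.

Call:
step_arm(
  series=[
    {"ax":0,"ay":0,"az":0,"x":0,"y":-0.002,"z":-0.03,"claw":70},
    {"ax":0,"ay":0,"az":0,"x":0,"y":-0.002,"z":-0.055,"claw":70},
    {"ax":0,"ay":0,"az":0,"x":0,"y":-0.002,"z":-0.075,"claw":70},
    {"ax":0,"ay":0,"az":0,"x":0,"y":-0.002,"z":-0.086,"claw":70},
    {"ax":0,"ay":0,"az":0,"x":0,"y":-0.002,"z":-0.086,"claw":70},
  ],
)

```text
time_s: 2.6
tool_pos: [0.4596, -0.0589, 0.0343]
tool_rot: [-180.0, -0.1, 163.6]
force: [-0.1, -0.1, -0.3]
grip_width: 0.0611
```

Call:
step_arm(
  series=[
    {"ax":0,"ay":0,"az":0,"x":0,"y":0,"z":0,"claw":15},
    {"ax":0,"ay":0,"az":0,"x":0,"y":0,"z":0,"claw":15},
    {"ax":0,"ay":0,"az":0,"x":0,"y":0,"z":0,"claw":15},
    {"ax":0,"ay":0,"az":0,"x":0,"y":0,"z":0,"claw":15},
    {"ax":0,"ay":0,"az":0,"x":0,"y":0,"z":0,"claw":15},
    {"ax":0,"ay":0,"az":0,"x":0,"y":0,"z":0,"claw":15},
  ],
  squeeze=25,
)

```text
time_s: 3.2
tool_pos: [0.46, -0.0593, 0.0348]
tool_rot: [180.0, 0.0, 163.5]
force: [-1.1, 0.1, 1.5]
grip_width: 0.0221
```

Run:
```python
from h import *
goal([.460,-.0578,.036],table(-16.5))
t=vision.read_camera("top")[:,:,::-1]; crop(t,300,200,400,300,6,"t2.png")
s=vision.read_camera("scene")[:,:,::-1]; crop(s,240,200,340,300,6,"s2.png")
```

```text
t 3.2 pos [ 0.46   -0.0593  0.0348] rot [1.7997e+02 2.0000e-02 1.6349e+02] grip 0.0221 F [-1.1  0.1  1.5]
  shift [-0.      0.0015  0.0012] rotvec [-0.03  0.03  0.01]
```

View pics/s2.png

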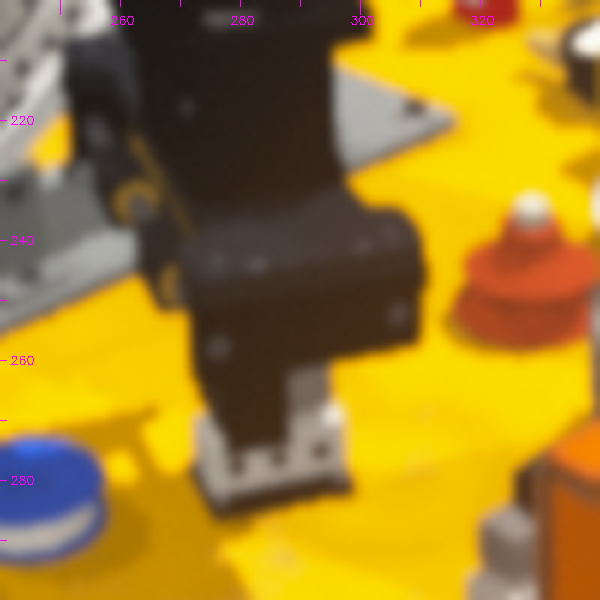

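Valve A is gripped at 22.1 mm opening, with its connector visible at the far end. Lift, then compute the approach to the rail.

Call:
step_arm(
  series=[
    {"ax":0,"ay":0,"az":0,"x":0,"y":0,"z":0.02,"claw":15},
    {"ax":0,"ay":0,"az":0,"x":0,"y":0,"z":0.05,"claw":15},
    {"ax":0,"ay":0,"az":0,"x":0,"y":0,"z":0.09,"claw":15},
    {"ax":0,"ay":0,"az":0,"x":0.01,"y":0,"z":0.13,"claw":15},
    {"ax":0,"ay":0,"az":0,"x":0.02,"y":0,"z":0.17,"claw":15},
    {"ax":0,"ay":0,"az":0,"x":0.03,"y":0,"z":0.21,"claw":15},
    {"ax":0,"ay":0,"az":0,"x":0.04,"y":0,"z":0.24,"claw":15},
    {"ax":0,"ay":0,"az":0,"x":0.04,"y":0,"z":0.25,"claw":15},
  ],
)

```text
time_s: 4.1
tool_pos: [0.5018, -0.0596, 0.2873]
tool_rot: [179.9, 0.3, 163.5]
force: [0.1, 0.6, -1.9]
grip_width: 0.0218
```

Run:
```python
from h import *
goal(railpt(.255,0,.0348+.05),RR); print(status.get_obs()['qpos'].round(1))
```

```text
t 4.1 pos [ 0.5018 -0.0596  0.2873] rot [179.93   0.27 163.49] grip 0.0218 F [ 0.1  0.6 -1.9]
  shift [ 0.1056  0.216  -0.0459] rotvec [ -2.14 -29.89  24.53]
[-30.8  -2.2  33.9  99.5   1.2  82.   76.4]
```

Call:
step_arm(
  series=[
    {"ax":-0.2,"ay":-3,"az":2.5,"x":0.01,"y":0.022,"z":0.01,"claw":15},
    {"ax":-0.4,"ay":-6,"az":4.9,"x":0.021,"y":0.043,"z":0.02,"claw":15},
    {"ax":-0.6,"ay":-9,"az":7.4,"x":0.032,"y":0.065,"z":0.02,"claw":15},
    {"ax":-0.9,"ay":-12,"az":9.8,"x":0.042,"y":0.086,"z":0.02,"claw":15},
    {"ax":-1.1,"ay":-15,"az":12.3,"x":0.053,"y":0.108,"z":0.02,"claw":15},
    {"ax":-1.3,"ay":-18,"az":14.7,"x":0.063,"y":0.13,"z":0.02,"claw":15},
    {"ax":-1.5,"ay":-21,"az":17.2,"x":0.074,"y":0.151,"z":0.02,"claw":15},
    {"ax":-1.7,"ay":-24,"az":19.6,"x":0.084,"y":0.173,"z":0.02,"claw":15},
    {"ax":-1.9,"ay":-27,"az":22.1,"x":0.095,"y":0.194,"z":0.015,"claw":15},
    {"ax":-2.1,"ay":-29.9,"az":24.5,"x":0.106,"y":0.216,"z":0.01,"claw":15},
    {"ax":-2.1,"ay":-29.9,"az":24.5,"x":0.106,"y":0.216,"z":0,"claw":15},
    {"ax":-2.1,"ay":-29.9,"az":24.5,"x":0.106,"y":0.216,"z":0,"claw":15},
  ],
)

```text
time_s: 5.3
tool_pos: [0.6034, 0.1554, 0.2801]
tool_rot: [-179.8, 29.3, -171.4]
force: [0.6, 0.4, -2.0]
grip_width: 0.0218
```

Run:
```python
from h import *
goal(railpt(.255,0,.0348+.02),RR); print(status.get_obs()['qpos'].round(1))
t=vision.read_camera("top")[:,:,::-1]; crop(t,200,100,320,220,5,"t3.png")
s=vision.read_camera("scene")[:,:,::-1]; crop(s,220,90,340,210,5,"s3.png")
```

```text
t 5.3 pos [0.6034 0.1554 0.2801] rot [-179.83   29.31 -171.38] grip 0.0218 F [ 0.6  0.4 -2. ]
  shift [ 0.0189  0.0032 -0.0647] rotvec [ 0.25 -0.66  0.07]
[-41.5  -7.6  19.5 110.5  12.   48.5  71.4]
```

View pics/s3.png

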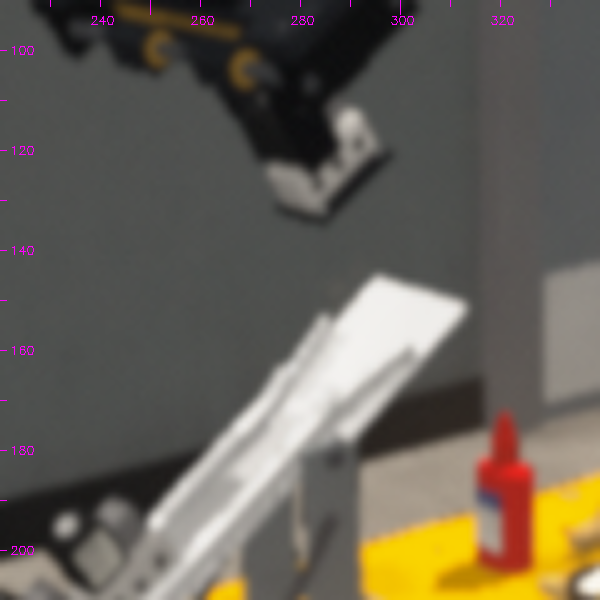

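View pics/t3.png

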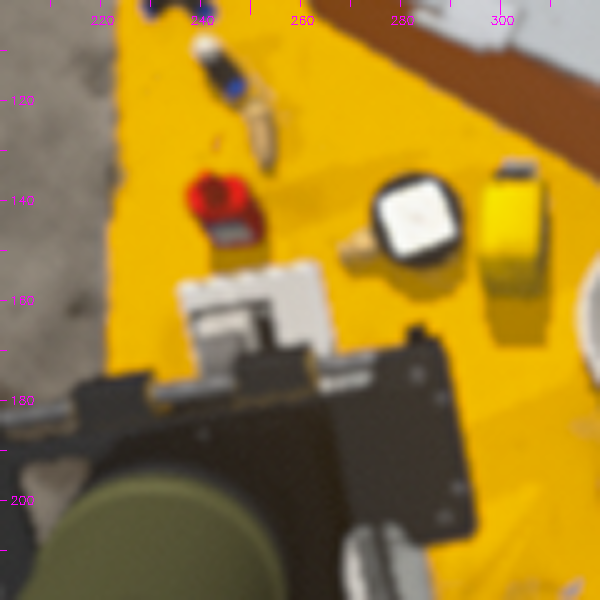

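The valve hangs tilted parallel to the rail, foot at (285,130) in the scene view above the tongue. Approach to a 20 mm gap.

Call:
step_arm(
  series=[
    {"ax":0.1,"ay":-0.3,"az":0,"x":0.005,"y":0.001,"z":-0.015,"claw":15},
    {"ax":0.2,"ay":-0.6,"az":0,"x":0.01,"y":0.002,"z":-0.03,"claw":15},
    {"ax":0.2,"ay":-0.6,"az":0,"x":0.014,"y":0.003,"z":-0.045,"claw":15},
    {"ax":0.2,"ay":-0.6,"az":0,"x":0.017,"y":0.003,"z":-0.058,"claw":15},
    {"ax":0.2,"ay":-0.6,"az":0,"x":0.019,"y":0.003,"z":-0.06,"claw":15},
    {"ax":0.2,"ay":-0.6,"az":0,"x":0.019,"y":0.003,"z":-0.06,"claw":15},
    {"ax":0.2,"ay":-0.6,"az":0,"x":0.019,"y":0.003,"z":-0.06,"claw":15},
  ],
)

```text
time_s: 6.1
tool_pos: [0.6254, 0.1595, 0.2257]
tool_rot: [179.9, 30.4, -171.5]
force: [-0.1, 0.8, -1.4]
grip_width: 0.0215
```

Run:
```python
from h import *
goal(railpt(.255,0,.0348+.005),RR)
o=status.get_obs(); print('rail coords',RR.inv().apply(np.array(o['tool_pos'])-RO))
s=vision.read_camera("scene")[:,:,::-1]; crop(s,255,110,325,180,9,"s4.png")
t=vision.read_camera("top")[:,:,::-1]; crop(t,220,140,290,210,9,"t4.png")
```

```text
t 6.1 pos [0.6254 0.1595 0.2257] rot [ 179.87   30.45 -171.53] grip 0.0215 F [-0.1  0.8 -1.4]
  shift [ 0.0043  0.0003 -0.0232] rotvec [-0.18  0.42  0.07]
rail coords [0.26292351 0.00034684 0.06204271]
```

View pics/s4.png

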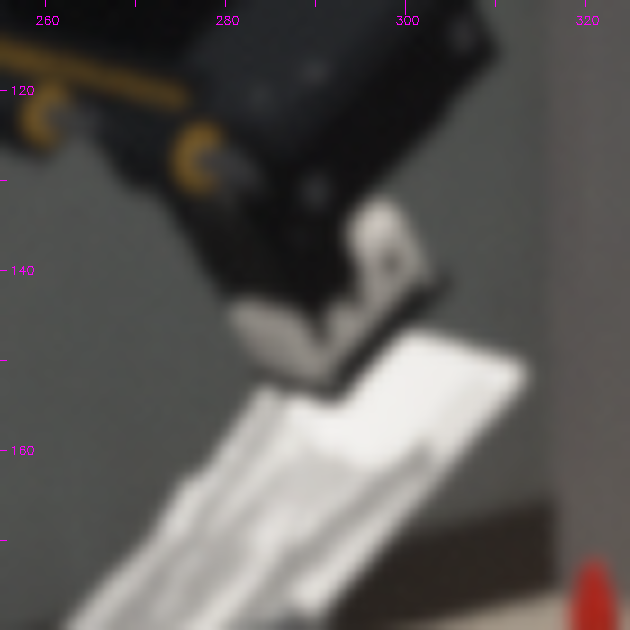

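View pics/t4.png

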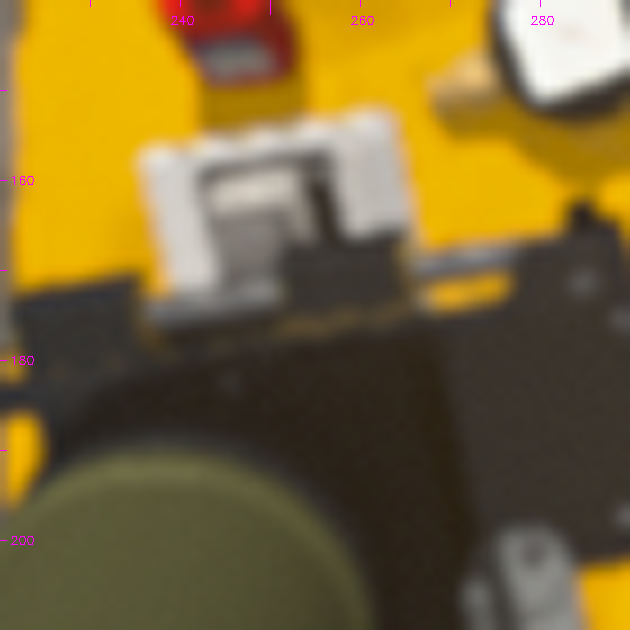

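Run:
```python
from h import *
o=status.get_obs(); p=np.array(o['tool_pos']); Rv=Ro.from_euler('xyz',o['tool_rot'],degrees=True)*FLIP
for c in [(.034,.017,-.0288),(.034,-.017,-.0288),(-.018,-.017,-.0348)]: print(proj("top",p+Rv.apply(c)),proj("scene",p+Rv.apply(c)))
goal(railpt(.250,0,.0348+.005),RR)
```

```text
[[240.64019928 158.5653842 ]] [[294.53790856 136.34193151]]
[[255.62356928 156.09421207]] [[303.90571917 139.07780162]]
[[260.50270664 177.15932277]] [[291.70964386 155.27324522]]
t 6.2 pos [0.6253 0.1597 0.2258] rot [ 179.85   30.46 -171.52] grip 0.022 F [ 0.4  0.1 -1.8]
  shift [ 0.0001 -0.0006 -0.0258] rotvec [-0.19  0.43  0.05]
```

Call:
step_arm(
  series=[
    {"ax":-0.1,"ay":0.4,"az":0,"x":0,"y":0.001,"z":-0.01,"claw":15},
    {"ax":-0.1,"ay":0.4,"az":0,"x":0,"y":0.001,"z":-0.018,"claw":15},
    {"ax":-0.1,"ay":0.4,"az":0,"x":0,"y":0.001,"z":-0.025,"claw":15},
    {"ax":-0.1,"ay":0.4,"az":0,"x":0,"y":0.001,"z":-0.025,"claw":15},
    {"ax":-0.1,"ay":0.4,"az":0,"x":0,"y":0.001,"z":-0.025,"claw":15},
  ],
)

```text
time_s: 6.7
tool_pos: [0.6247, 0.1604, 0.1991]
tool_rot: [180.0, 29.9, -171.5]
force: [-0.2, 0.2, -1.3]
grip_width: 0.0221
```

```bash
cat > look.py <<'E'
from h import *
import sys
k=sys.argv[1]
o=status.get_obs(); print(o['time_s'],'rail coords',RR.inv().apply(np.array(o['tool_pos'])-RO).round(4),'rot',np.round(o['tool_rot'],2),'F rail',RR.inv().apply(o['force']).round(1),'tq',np.round(o['wrist_torque'],2))
s=vision.read_camera("scene")[:,:,::-1]; crop(s,255,110,325,180,9,f"s{k}.png")
t=vision.read_camera("top")[:,:,::-1]; crop(t,220,140,290,210,9,f"t{k}.png")
E
python3 look.py 5
```

```text
6.7 rail coords [0.2491 0.0014 0.0393] rot [ 179.96   29.92 -171.46] F rail [-0.8  0.2 -1. ] tq [-0.06  0.8  -0.04]
```

View pics/s5.png

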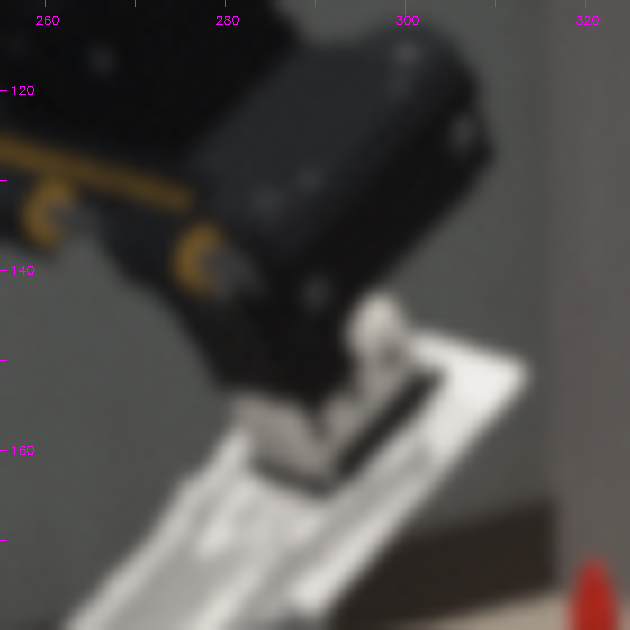

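View pics/t5.png

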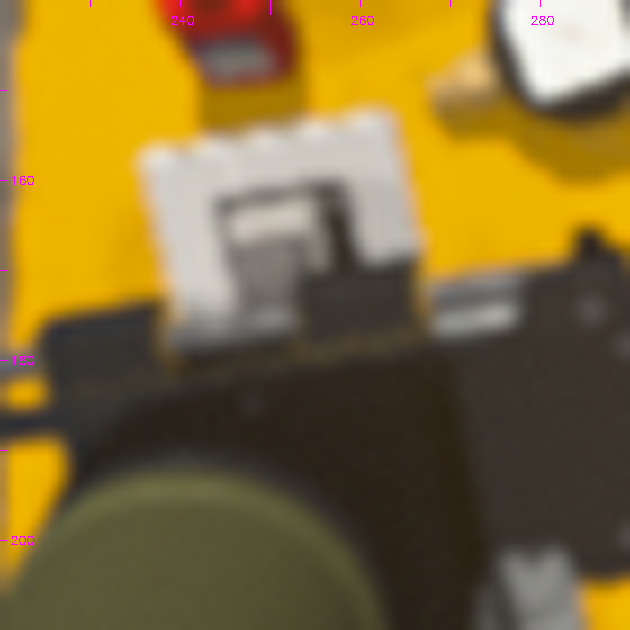

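The foot sits centred between the guides (244–259 px wide at row 161 in the top view). I'll ease it down onto the floor.

Call:
step_arm(
  series=[
    {"ax":0,"ay":0,"az":0,"x":0.0005,"y":0,"z":-0.001,"claw":15},
    {"ax":0,"ay":0,"az":0,"x":0.001,"y":0,"z":-0.002,"claw":15},
    {"ax":0,"ay":0,"az":0,"x":0.0015,"y":0,"z":-0.003,"claw":15},
    {"ax":0,"ay":0,"az":0,"x":0.0015,"y":0,"z":-0.003,"claw":15},
  ],
)

```text
time_s: 7.2
tool_pos: [0.6263, 0.1605, 0.1964]
tool_rot: [179.9, 29.9, -171.5]
force: [0.7, 0.6, -1.8]
grip_width: 0.0215
```

```bash
python3 look.py 6
```

```text
7.2 rail coords [0.2492 0.0012 0.0361] rot [ 179.95   29.94 -171.48] F rail [-0.2  0.5 -2. ] tq [-0.11  0.78 -0.01]
```

Call:
step_arm(
  series=[
    {"ax":0,"ay":0,"az":0,"x":0.0005,"y":0,"z":-0.001,"claw":15},
    {"ax":0,"ay":0,"az":0,"x":0.001,"y":0,"z":-0.002,"claw":15},
    {"ax":0,"ay":0,"az":0,"x":0.001,"y":0,"z":-0.002,"claw":15},
  ],
)

```text
time_s: 7.6
tool_pos: [0.6277, 0.1609, 0.1966]
tool_rot: [179.9, 30.1, -171.5]
force: [-8.5, -2.2, 8.3]
grip_width: 0.0216
```

```bash
python3 look.py 7
```

```text
7.6 rail coords [0.2505 0.0015 0.0356] rot [ 179.86   30.06 -171.51] F rail [-3.5 -0.9 11.5] tq [-0.2   1.27  0.06]
```

View pics/s7.png

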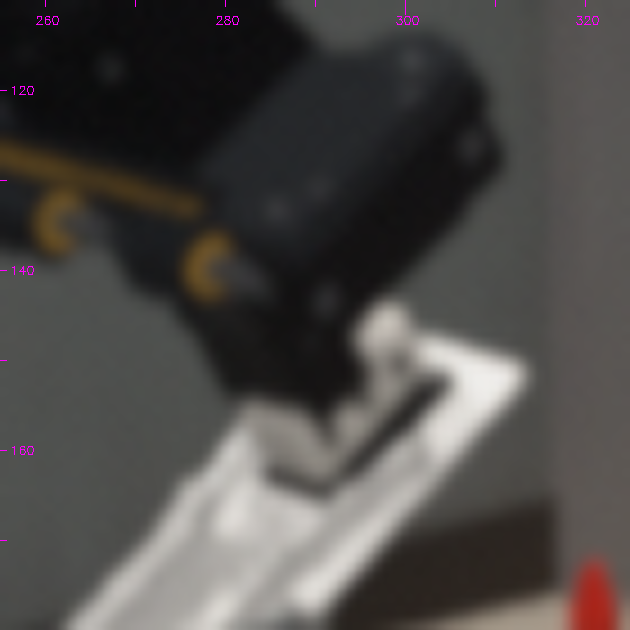

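Contact at 11 N. I'll relieve slightly and slide it 20 mm downhill into the funnel while still held.

Call:
step_arm(
  series=[
    {"ax":0,"ay":0,"az":0,"x":-0.001,"y":0,"z":0.001,"claw":15},
    {"ax":0,"ay":0,"az":0,"x":-0.0045,"y":-0.0005,"z":-0.001,"claw":15},
    {"ax":0,"ay":0,"az":0,"x":-0.0085,"y":-0.001,"z":-0.0035,"claw":15},
    {"ax":0,"ay":0,"az":0,"x":-0.013,"y":-0.0015,"z":-0.006,"claw":15},
    {"ax":0,"ay":0,"az":0,"x":-0.0175,"y":-0.0025,"z":-0.009,"claw":15},
    {"ax":0,"ay":0,"az":0,"x":-0.0175,"y":-0.0025,"z":-0.009,"claw":15},
  ],
)

```text
time_s: 8.3
tool_pos: [0.6094, 0.1582, 0.1859]
tool_rot: [179.9, 30.0, -171.5]
force: [-5.3, -1.2, 5.9]
grip_width: 0.0216
```

```bash
python3 look.py 8
```

```text
8.3 rail coords [0.2291 0.0016 0.0356] rot [ 179.9    29.99 -171.48] F rail [-1.8 -0.4  7.9] tq [0.08 0.82 0.09]
```

View pics/s8.png

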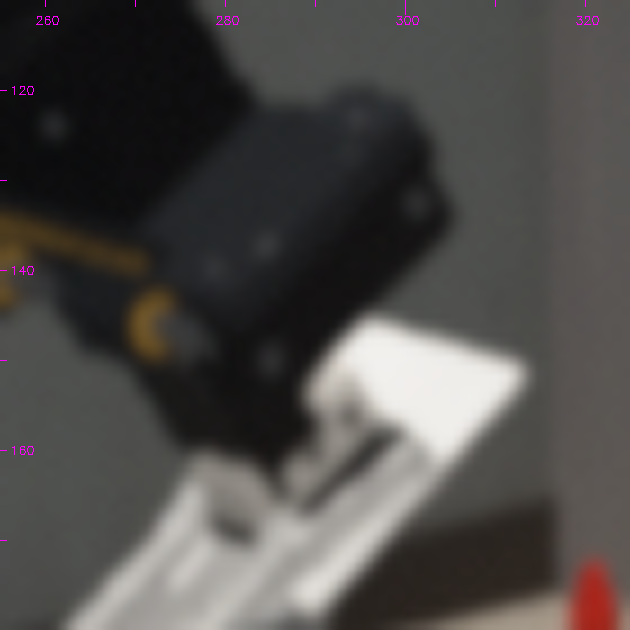

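View pics/t8.png

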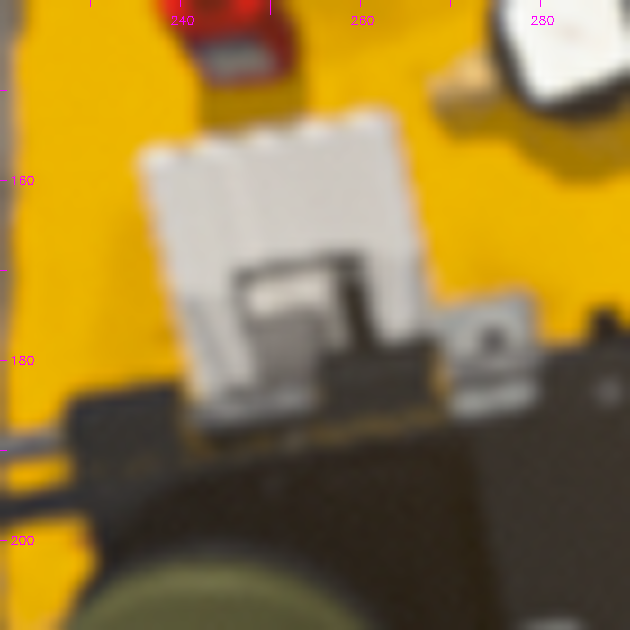

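The foot's front edge is now in the flared mouth. Release.

Call:
step_arm(
  series=[
    {"ax":0,"ay":0,"az":0,"x":0,"y":0,"z":0,"claw":60},
    {"ax":0,"ay":0,"az":0,"x":0,"y":0,"z":0,"claw":60},
    {"ax":0,"ay":0,"az":0,"x":0,"y":0,"z":0,"claw":60},
    {"ax":0,"ay":0,"az":0,"x":0,"y":0,"z":0,"claw":60},
    {"ax":0,"ay":0,"az":0,"x":0,"y":0,"z":0,"claw":60},
  ],
)

```text
time_s: 8.9
tool_pos: [0.6098, 0.158, 0.1854]
tool_rot: [180.0, 29.9, -171.5]
force: [-0.6, 1.0, -0.8]
grip_width: 0.0502
```

Run:
```python
from h import *
goal([.498,-.188,.12],table(-175.5))
s=vision.read_camera("scene")[:,:,::-1]; crop(s,200,130,320,250,5,"s9.png")
```

```text
t 8.9 pos [0.6098 0.158  0.1854] rot [ 179.95   29.94 -171.47] grip 0.0502 F [-0.6  1.  -0.8]
  shift [-0.1118 -0.346  -0.0654] rotvec [-45.21  -5.24 170.11]
```

View pics/s9.png

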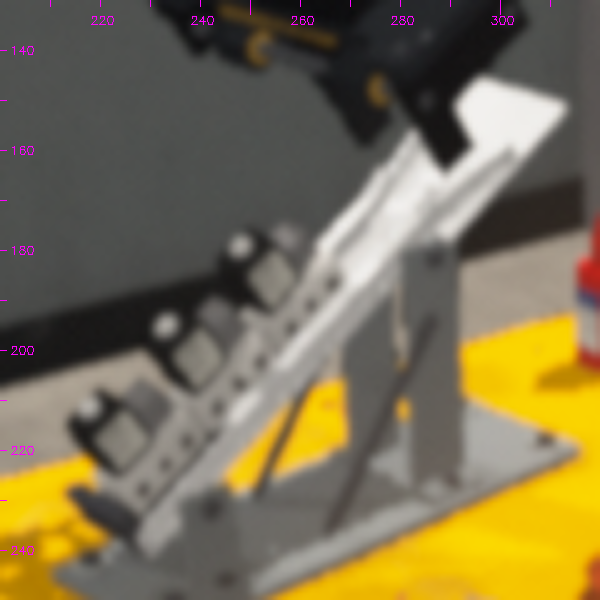

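Valve A slid down into the row, third place, knob at (247,179). Retreat, untilt and turn toward B.

Call:
step_arm(
  series=[
    {"ax":0,"ay":0,"az":0,"x":-0.01,"y":-0.0015,"z":0.017,"claw":70},
    {"ax":0,"ay":0,"az":0,"x":-0.03,"y":-0.005,"z":0.05,"claw":70},
    {"ax":-1,"ay":7,"az":0,"x":-0.05,"y":-0.0075,"z":0.087,"claw":70},
    {"ax":-2,"ay":14,"az":0,"x":-0.055,"y":-0.02,"z":0.1,"claw":70},
    {"ax":-3,"ay":21,"az":0,"x":-0.06,"y":-0.05,"z":0.1,"claw":70},
    {"ax":-4,"ay":26,"az":0,"x":-0.065,"y":-0.08,"z":0.1,"claw":70},
    {"ax":-4.5,"ay":29.7,"az":0,"x":-0.07,"y":-0.11,"z":0.1,"claw":70},
    {"ax":-4.5,"ay":29.7,"az":0,"x":-0.075,"y":-0.14,"z":0.1,"claw":70},
  ],
)

```text
time_s: 9.75
tool_pos: [0.536, 0.0172, 0.285]
tool_rot: [-179.9, -0.2, -171.4]
force: [-0.5, 0.6, -0.1]
grip_width: 0.0606
```

Call:
step_arm(
  series=[
    {"ax":0,"ay":0,"az":-8,"x":0,"y":-0.02,"z":0,"claw":70},
    {"ax":0,"ay":0,"az":-16,"x":0,"y":-0.04,"z":0,"claw":70},
    {"ax":0,"ay":0,"az":-24,"x":0,"y":-0.06,"z":0,"claw":70},
    {"ax":0,"ay":0,"az":-32,"x":0,"y":-0.08,"z":0,"claw":70},
    {"ax":0,"ay":0,"az":-40,"x":0,"y":-0.1,"z":0,"claw":70},
    {"ax":0,"ay":0,"az":-48,"x":0,"y":-0.12,"z":0,"claw":70},
    {"ax":0,"ay":0,"az":-56,"x":0,"y":-0.14,"z":0,"claw":70},
    {"ax":0,"ay":0,"az":-64,"x":0,"y":-0.16,"z":0,"claw":70},
    {"ax":0,"ay":0,"az":-72,"x":0,"y":-0.18,"z":0,"claw":70},
    {"ax":0,"ay":0,"az":-80,"x":0,"y":-0.2,"z":0,"claw":70},
    {"ax":0,"ay":0,"az":-88,"x":0,"y":-0.2,"z":0,"claw":70},
    {"ax":0,"ay":0,"az":-92,"x":0,"y":-0.2,"z":0,"claw":70},
  ],
)

```text
time_s: 10.95
tool_pos: [0.5347, -0.1831, 0.2855]
tool_rot: [180.0, -0.1, 96.2]
force: [-0.1, 0.3, -1.0]
grip_width: 0.061
```

Run:
```python
from h import *
goal([.498,-.188,.12],table(-175.5));print(status.get_obs()['qpos'].round(1))
s=vision.read_camera("scene")[:,:,::-1]; crop(s,200,130,320,250,5,"s10.png")
```

```text
t 10.95 pos [ 0.5347 -0.1831  0.2855] rot [ 1.7998e+02 -5.0000e-02  9.6170e+01] grip 0.061 F [-0.1  0.3 -1. ]
  shift [-0.0367 -0.0049 -0.1655] rotvec [-3.000e-02  5.000e-02 -9.167e+01]
[-25.4   8.   46.5  92.1  -5.9  82.4  27.8]
```

Call:
step_arm(
  series=[
    {"ax":0,"ay":0,"az":-8,"x":-0.005,"y":0,"z":-0.01,"claw":70},
    {"ax":0,"ay":0,"az":-16,"x":-0.01,"y":0,"z":-0.03,"claw":70},
    {"ax":0,"ay":0,"az":-24,"x":-0.015,"y":0,"z":-0.05,"claw":70},
    {"ax":0,"ay":0,"az":-32,"x":-0.02,"y":0,"z":-0.07,"claw":70},
    {"ax":0,"ay":0,"az":-40,"x":-0.025,"y":0,"z":-0.09,"claw":70},
    {"ax":0,"ay":0,"az":-48,"x":-0.03,"y":0,"z":-0.11,"claw":70},
    {"ax":0,"ay":0,"az":-56,"x":-0.037,"y":-0.003,"z":-0.12,"claw":70},
    {"ax":0,"ay":0,"az":-64,"x":-0.037,"y":-0.005,"z":-0.13,"claw":70},
    {"ax":0,"ay":0,"az":-72,"x":-0.037,"y":-0.005,"z":-0.14,"claw":70},
    {"ax":0,"ay":0,"az":-80,"x":-0.037,"y":-0.005,"z":-0.15,"claw":70},
    {"ax":0,"ay":0,"az":-88,"x":-0.037,"y":-0.005,"z":-0.16,"claw":70},
    {"ax":0,"ay":0,"az":-91.6,"x":-0.037,"y":-0.005,"z":-0.165,"claw":70},
  ],
)

```text
time_s: 12.2
tool_pos: [0.4976, -0.1866, 0.1197]
tool_rot: [180.0, -0.0, 4.8]
force: [0.7, -0.6, 0.0]
grip_width: 0.0611
```

Run:
```python
from h import *
goal([.498,-.188,.036],table(-175.5));print(status.get_obs()['qpos'].round(1))
t=vision.read_camera("top")[:,:,::-1]; crop(t,330,180,450,300,5,"t11.png")
s=vision.read_camera("scene")[:,:,::-1]; crop(s,270,220,370,320,6,"s11.png")
```

```text
t 12.2 pos [ 0.4976 -0.1866  0.1197] rot [ 1.7998e+02 -3.0000e-02  4.8100e+00] grip 0.0611 F [ 0.7 -0.6  0. ]
  shift [ 0.0004 -0.0014 -0.0837] rotvec [ 0.02  0.03 -0.31]
[-31.7  12.8  55.3 109.4 -11.7  63.7 -56.9]
```

View pics/t11.png

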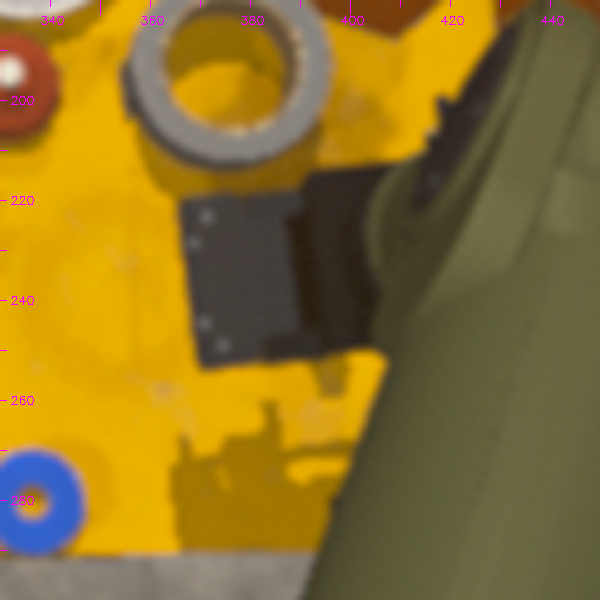

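View pics/s11.png

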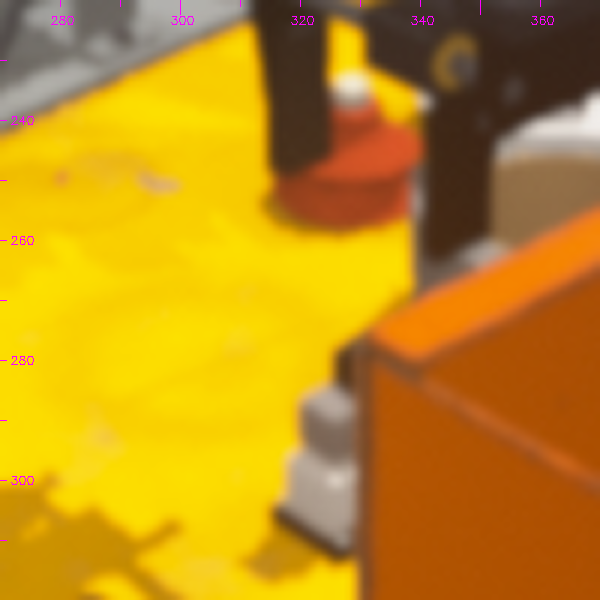

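Run:
```python
from h import *
cv2.imwrite("pics/s12.png",vision.read_camera("scene")[:,:,::-1]);cv2.imwrite("pics/t12.png",vision.read_camera("top")[:,:,::-1])
```

```text
(no output)
```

View pics/s12.png

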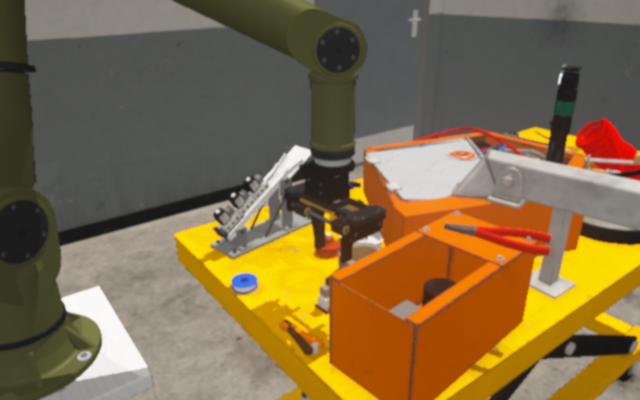

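View pics/t12.png

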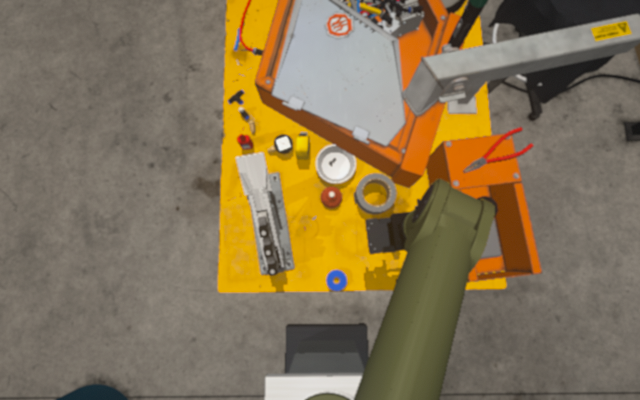

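Run:
```python
from h import *
print(onz("top",441,240,0),tri((330.5,277),(468,281)))
```

```text
[ 0.48932438 -0.31683054  0.        ] (array([ 0.38920655, -0.31931009,  0.16795504]), np.float64(0.0016170277110602047))
```

Call:
step_arm(
  series=[
    {"ax":0,"ay":0,"az":0,"x":0,"y":-0.002,"z":-0.03,"claw":70},
    {"ax":0,"ay":0,"az":0,"x":0,"y":-0.002,"z":-0.05,"claw":70},
  ],
)

```text
time_s: 12.6
tool_pos: [0.4983, -0.1889, 0.0703]
tool_rot: [180.0, -0.2, 5.1]
force: [-0.2, 0.3, -0.7]
grip_width: 0.0608
```

The crate wall (y ≈ −0.317) leaves about 30 mm clearance to the gripper body. Lower and grip.

Call:
step_arm(
  series=[
    {"ax":0,"ay":0,"az":0,"x":0,"y":0,"z":-0.02,"claw":70},
    {"ax":0,"ay":0,"az":0,"x":0,"y":0,"z":-0.034,"claw":70},
    {"ax":0,"ay":0,"az":0,"x":0,"y":0,"z":-0.034,"claw":70},
    {"ax":0,"ay":0,"az":0,"x":0,"y":0,"z":-0.034,"claw":15},
    {"ax":0,"ay":0,"az":0,"x":0,"y":0,"z":-0.034,"claw":15},
    {"ax":0,"ay":0,"az":0,"x":0,"y":0,"z":-0.034,"claw":15},
    {"ax":0,"ay":0,"az":0,"x":0,"y":0,"z":-0.034,"claw":15},
    {"ax":0,"ay":0,"az":0,"x":0,"y":0,"z":-0.034,"claw":15},
    {"ax":0,"ay":0,"az":0,"x":0,"y":0,"z":-0.034,"claw":15},
  ],
  squeeze=25,
)

```text
time_s: 13.5
tool_pos: [0.498, -0.1888, 0.0368]
tool_rot: [180.0, -0.1, 4.9]
force: [-0.4, 0.3, 1.6]
grip_width: 0.022
```

Run:
```python
from h import *
goal([.498,-.188,.036],table(-175.5))
s=vision.read_camera("scene")[:,:,::-1]; crop(s,270,220,370,320,6,"s13.png")
```

```text
t 13.5 pos [ 0.498  -0.1888  0.0368] rot [ 1.80e+02 -1.10e-01  4.95e+00] grip 0.022 F [-0.4  0.3  1.6]
  shift [ 0.      0.0008 -0.0008] rotvec [-0.01  0.11 -0.45]
```

View pics/s13.png

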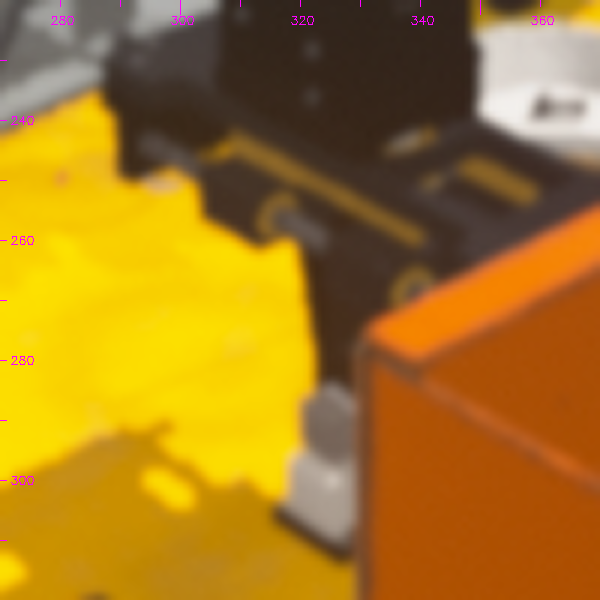

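Valve B is gripped (22.0 mm). Lift it, then turn half round.

Call:
step_arm(
  series=[
    {"ax":0,"ay":0,"az":0,"x":0,"y":0,"z":0.02,"claw":15},
    {"ax":0,"ay":0,"az":0,"x":0,"y":0,"z":0.05,"claw":15},
    {"ax":0,"ay":0,"az":0,"x":0,"y":0,"z":0.09,"claw":15},
    {"ax":0,"ay":0,"az":0,"x":0,"y":0,"z":0.13,"claw":15},
    {"ax":0,"ay":0,"az":0,"x":0.01,"y":0.02,"z":0.17,"claw":15},
    {"ax":0,"ay":0,"az":8,"x":0.02,"y":0.04,"z":0.21,"claw":15},
    {"ax":0,"ay":0,"az":16,"x":0.03,"y":0.06,"z":0.24,"claw":15},
    {"ax":0,"ay":0,"az":24,"x":0.037,"y":0.08,"z":0.25,"claw":15},
    {"ax":0,"ay":0,"az":32,"x":0.037,"y":0.09,"z":0.25,"claw":15},
    {"ax":0,"ay":0,"az":40,"x":0.037,"y":0.1,"z":0.25,"claw":15},
    {"ax":0,"ay":0,"az":48,"x":0.037,"y":0.11,"z":0.25,"claw":15},
    {"ax":0,"ay":0,"az":56,"x":0.037,"y":0.12,"z":0.25,"claw":15},
  ],
)

```text
time_s: 14.75
tool_pos: [0.5344, -0.0686, 0.2861]
tool_rot: [-180.0, -0.1, 61.3]
force: [-0.0, 0.1, -1.6]
grip_width: 0.0217
```

Call:
step_arm(
  series=[
    {"ax":0,"ay":0,"az":8,"x":0,"y":0.01,"z":0,"claw":15},
    {"ax":0,"ay":0,"az":16,"x":0,"y":0.02,"z":0,"claw":15},
    {"ax":0,"ay":0,"az":24,"x":0,"y":0.03,"z":0,"claw":15},
    {"ax":0,"ay":0,"az":32,"x":0,"y":0.04,"z":0,"claw":15},
    {"ax":0,"ay":0,"az":40,"x":0,"y":0.05,"z":0,"claw":15},
    {"ax":0,"ay":0,"az":48,"x":0,"y":0.06,"z":0,"claw":15},
    {"ax":0,"ay":0,"az":56,"x":0,"y":0.07,"z":0,"claw":15},
    {"ax":0,"ay":0,"az":64,"x":0,"y":0.08,"z":0,"claw":15},
    {"ax":0,"ay":0,"az":72,"x":0,"y":0.09,"z":0,"claw":15},
    {"ax":0,"ay":0,"az":80,"x":0,"y":0.1,"z":0,"claw":15},
    {"ax":0,"ay":0,"az":88,"x":0,"y":0.1,"z":0,"claw":15},
    {"ax":0,"ay":0,"az":96,"x":0,"y":0.1,"z":0,"claw":15},
  ],
)

```text
time_s: 15.95
tool_pos: [0.5344, 0.0314, 0.286]
tool_rot: [-180.0, -0.1, 157.3]
force: [-0.2, -0.8, -1.5]
grip_width: 0.0215
```

Run:
```python
from h import *
goal(railpt(.262,0.0012,.0368+.05),RR); print(status.get_obs()['qpos'].round(1))
```

```text
t 15.95 pos [0.5344 0.0314 0.286 ] rot [-1.7997e+02 -1.4000e-01  1.5731e+02] grip 0.0215 F [-0.2 -0.8 -1.5]
  shift [ 0.0778  0.127  -0.0393] rotvec [ -3.71 -30.28  30.57]
[-44.9   2.9  40.5  95.7  -1.9  82.2  63.2]
```

Call:
step_arm(
  series=[
    {"ax":-0.4,"ay":-3,"az":3,"x":0.008,"y":0.013,"z":0.015,"claw":15},
    {"ax":-0.7,"ay":-6,"az":6.1,"x":0.016,"y":0.025,"z":0.025,"claw":15},
    {"ax":-1.1,"ay":-9.1,"az":9.2,"x":0.023,"y":0.038,"z":0.025,"claw":15},
    {"ax":-1.5,"ay":-12.1,"az":12.2,"x":0.031,"y":0.051,"z":0.025,"claw":15},
    {"ax":-1.9,"ay":-15.1,"az":15.3,"x":0.039,"y":0.064,"z":0.025,"claw":15},
    {"ax":-2.2,"ay":-18.2,"az":18.3,"x":0.047,"y":0.076,"z":0.025,"claw":15},
    {"ax":-2.6,"ay":-21.2,"az":21.4,"x":0.054,"y":0.089,"z":0.02,"claw":15},
    {"ax":-3,"ay":-24.2,"az":24.5,"x":0.062,"y":0.102,"z":0.015,"claw":15},
    {"ax":-3.3,"ay":-27.3,"az":27.5,"x":0.07,"y":0.114,"z":0.01,"claw":15},
    {"ax":-3.7,"ay":-30.3,"az":30.6,"x":0.078,"y":0.127,"z":0,"claw":15},
    {"ax":-3.7,"ay":-30.3,"az":30.6,"x":0.078,"y":0.127,"z":0,"claw":15},
    {"ax":-3.7,"ay":-30.3,"az":30.6,"x":0.078,"y":0.127,"z":0,"claw":15},
  ],
)

```text
time_s: 17.15
tool_pos: [0.6121, 0.1574, 0.2859]
tool_rot: [179.8, 29.9, -171.9]
force: [0.6, 0.0, -1.0]
grip_width: 0.0222
```

```bash
python3 - <<'E'
from h import *
goal(railpt(.252,0.0012,.0368+.006),RR); print(status.get_obs()['qpos'].round(1))
E
python3 look.py 14
```

```text
t 17.15 pos [0.6121 0.1574 0.2859] rot [ 179.76   29.91 -171.86] grip 0.0222 F [ 0.6  0.  -1. ]
  shift [ 0.0133  0.003  -0.0823] rotvec [-0.19 -0.12  0.34]
[-53.2  -8.2  30.5 109.9  14.4  48.7  69.5]
17.15 rail coords [0.2814 0.0003 0.1209] rot [ 179.76   29.91 -171.86] F rail [-0.  -0.1 -1.2] tq [-0.05  0.77  0.05]
```

View pics/s14.png

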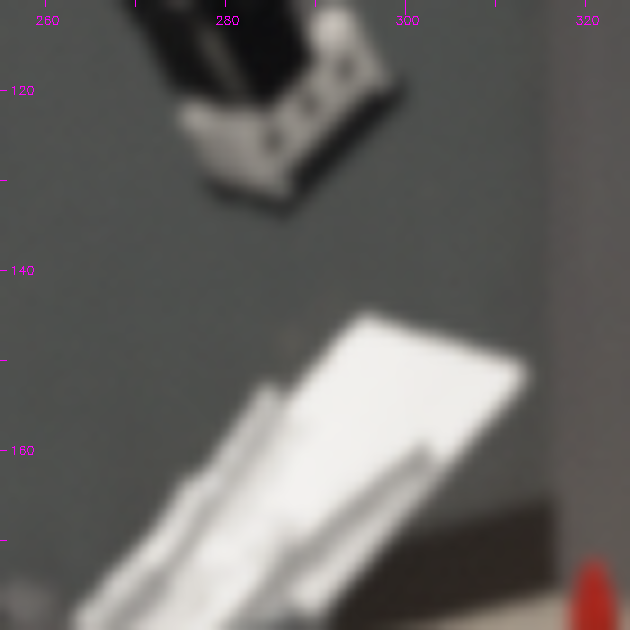

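Valve B hangs over the tongue with its connector uphill. Go down to a gap of about 6 mm.

Call:
step_arm(
  series=[
    {"ax":-0.2,"ay":-0.1,"az":0.3,"x":0.003,"y":0.001,"z":-0.02,"claw":15},
    {"ax":-0.2,"ay":-0.1,"az":0.3,"x":0.007,"y":0.002,"z":-0.04,"claw":15},
    {"ax":-0.2,"ay":-0.1,"az":0.3,"x":0.01,"y":0.002,"z":-0.06,"claw":15},
    {"ax":-0.2,"ay":-0.1,"az":0.3,"x":0.012,"y":0.003,"z":-0.073,"claw":15},
    {"ax":-0.2,"ay":-0.1,"az":0.3,"x":0.013,"y":0.003,"z":-0.081,"claw":15},
    {"ax":-0.2,"ay":-0.1,"az":0.3,"x":0.013,"y":0.003,"z":-0.081,"claw":15},
    {"ax":-0.2,"ay":-0.1,"az":0.3,"x":0.013,"y":0.003,"z":-0.081,"claw":15},
  ],
)

```text
time_s: 17.95
tool_pos: [0.6264, 0.1611, 0.2066]
tool_rot: [180.0, 30.2, -171.4]
force: [-0.0, -0.2, -1.2]
grip_width: 0.0217
```

```bash
python3 look.py 15
```

```text
17.95 rail coords [0.2544 0.0018 0.0449] rot [ 179.96   30.21 -171.4 ] F rail [-0.7 -0.2 -1.1] tq [-0.08  0.79 -0.02]
```

View pics/s15.png

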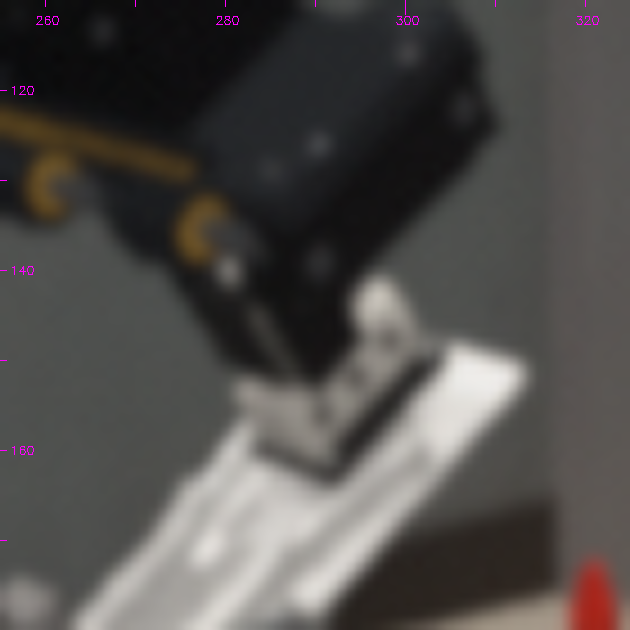

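View pics/t15.png

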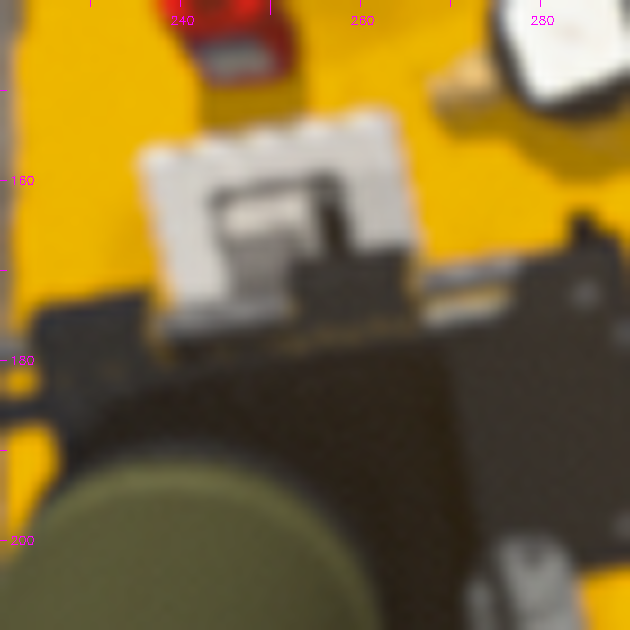

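Centred (foot 243–258 px). Lower to contact.

Call:
step_arm(
  series=[
    {"ax":0,"ay":0,"az":0,"x":0.001,"y":0,"z":-0.002,"claw":15},
    {"ax":0,"ay":0,"az":0,"x":0.002,"y":0,"z":-0.0035,"claw":15},
    {"ax":0,"ay":0,"az":0,"x":0.003,"y":0,"z":-0.005,"claw":15},
    {"ax":0,"ay":0,"az":0,"x":0.0035,"y":0,"z":-0.006,"claw":15},
    {"ax":0,"ay":0,"az":0,"x":0.0035,"y":0,"z":-0.006,"claw":15},
  ],
)

```text
time_s: 18.55
tool_pos: [0.6294, 0.1611, 0.1999]
tool_rot: [180.0, 30.1, -171.4]
force: [-3.1, -0.0, 1.9]
grip_width: 0.0221
```

```bash
python3 look.py 16
```

```text
18.55 rail coords [0.2537 0.0014 0.0376] rot [ 179.96   30.15 -171.38] F rail [-1.7  0.4  3.2] tq [-0.11  0.97 -0.  ]
```

Call:
step_arm(
  series=[
    {"ax":0,"ay":0,"az":0,"x":-0.004,"y":-0.0005,"z":-0.002,"claw":15},
    {"ax":0,"ay":0,"az":0,"x":-0.008,"y":-0.001,"z":-0.0045,"claw":15},
    {"ax":0,"ay":0,"az":0,"x":-0.012,"y":-0.0015,"z":-0.007,"claw":15},
    {"ax":0,"ay":0,"az":0,"x":-0.0165,"y":-0.0025,"z":-0.0095,"claw":15},
    {"ax":0,"ay":0,"az":0,"x":-0.0205,"y":-0.003,"z":-0.012,"claw":15},
    {"ax":0,"ay":0,"az":0,"x":-0.0205,"y":-0.003,"z":-0.012,"claw":15},
  ],
)

```text
time_s: 19.25
tool_pos: [0.6081, 0.158, 0.1874]
tool_rot: [180.0, 30.1, -171.4]
force: [-4.8, -0.7, 5.2]
grip_width: 0.0217
```

```bash
python3 look.py 17
```

```text
19.25 rail coords [0.2288 0.0015 0.0376] rot [ 179.95   30.11 -171.37] F rail [-1.6 -0.   6.9] tq [-0.05  1.06  0.  ]
```

View pics/s17.png

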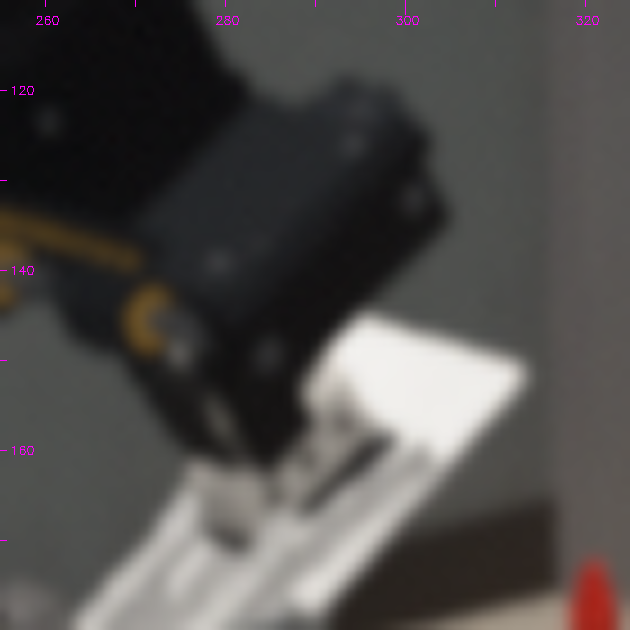

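The foot's lower edge is in the mouth, as with A. Release.

Call:
step_arm(
  series=[
    {"ax":0,"ay":0,"az":0,"x":0,"y":0,"z":0,"claw":60},
    {"ax":0,"ay":0,"az":0,"x":0,"y":0,"z":0,"claw":60},
    {"ax":0,"ay":0,"az":0,"x":0,"y":0,"z":0,"claw":60},
    {"ax":0,"ay":0,"az":0,"x":0,"y":0,"z":0,"claw":60},
    {"ax":0,"ay":0,"az":0,"x":0,"y":0,"z":0,"claw":60},
  ],
)

```text
time_s: 19.85
tool_pos: [0.6089, 0.158, 0.1874]
tool_rot: [180.0, 30.1, -171.4]
force: [-0.9, 0.8, 0.1]
grip_width: 0.0497
```

Run:
```python
from h import *
s=vision.read_camera("scene")[:,:,::-1]; crop(s,200,130,320,250,5,"s18.png")
```

```text
(no output)
```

View pics/s18.png

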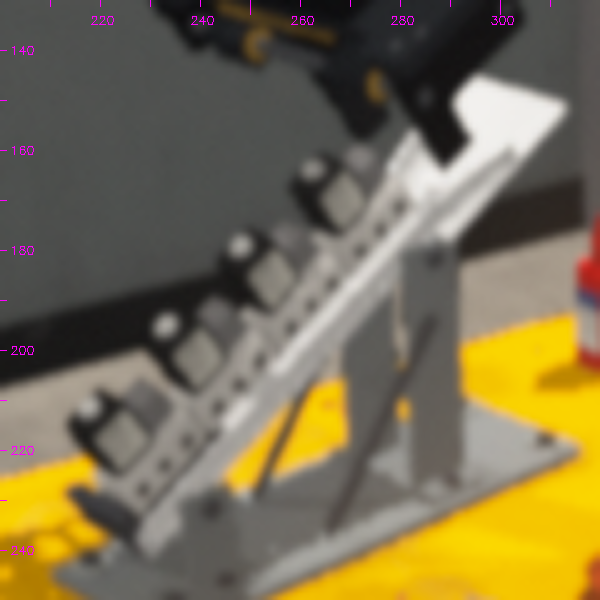

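All four stand in a row, with knobs at (217,211), (233,195), (248,179) and (262,164). Retreat and verify the spacing.

Call:
step_arm(
  series=[
    {"ax":0,"ay":0,"az":0,"x":-0.01,"y":-0.0015,"z":0.017,"claw":60},
    {"ax":0,"ay":0,"az":0,"x":-0.03,"y":-0.005,"z":0.05,"claw":60},
    {"ax":0,"ay":0,"az":0,"x":-0.05,"y":-0.0075,"z":0.087,"claw":60},
    {"ax":0,"ay":0,"az":0,"x":-0.06,"y":-0.05,"z":0.11,"claw":60},
    {"ax":0,"ay":0,"az":0,"x":-0.06,"y":-0.095,"z":0.12,"claw":60},
    {"ax":0,"ay":0,"az":0,"x":-0.06,"y":-0.14,"z":0.12,"claw":60},
    {"ax":0,"ay":0,"az":0,"x":-0.06,"y":-0.185,"z":0.12,"claw":60},
    {"ax":0,"ay":0,"az":0,"x":-0.06,"y":-0.23,"z":0.12,"claw":60},
    {"ax":0,"ay":0,"az":0,"x":-0.06,"y":-0.26,"z":0.12,"claw":60},
    {"ax":0,"ay":0,"az":0,"x":-0.06,"y":-0.26,"z":0.12,"claw":60},
    {"ax":0,"ay":0,"az":0,"x":-0.06,"y":-0.26,"z":0.12,"claw":60},
  ],
)

```text
time_s: 21.0
tool_pos: [0.5482, -0.1103, 0.3082]
tool_rot: [-180.0, 30.2, -172.0]
force: [1.3, 0.5, -0.4]
grip_width: 0.0521
```

Run:
```python
from h import *
s=vision.read_camera("scene")[:,:,::-1].copy();t=vision.read_camera("top")[:,:,::-1].copy()
cv2.imwrite("pics/t20.png",t); cv2.imwrite("pics/s20.png",s); crop(t,225,145,305,285,4,"t21.png")
def blob(im,u,v,r=3):
    p=im[v-r:v+r+1,u-r:u+r+1].astype(float).min(2); w=np.clip(p-(p.max()*.75),0,None)
    yy,xx=np.mgrid[v-r:v+r+1,u-r:u+r+1]; return (w*xx).sum()/w.sum(),(w*yy).sum()/w.sum()
for i,sp in enumerate([(217,211),(233,195),(248,179),(262,164)]):
    a=blob(s,*sp); P=RO+RR.apply([.018+.052*i,0,.0625]); q=proj("top",P)[0].round().astype(int)
    b=blob(t,*q); X,g=tri(a,b); print(np.round(a,1),np.round(b,1),'rail',RR.inv().apply(X-RO).round(4),'gap',round(g,4))
```

```text
[217.  210.7] [271.9 271.2] rail [ 0.0184 -0.0004  0.0645] gap 0.0005
[232.8 194.4] [267.6 252.4] rail [ 0.0705 -0.0004  0.0638] gap 0.0005
[247.7 178.5] [263.1 232.7] rail [ 0.1226 -0.0002  0.0639] gap 0.0004
[262. 163.] [258.1 212.2] rail [0.1747 0.0008 0.0636] gap 0.0002
```

View pics/t20.png

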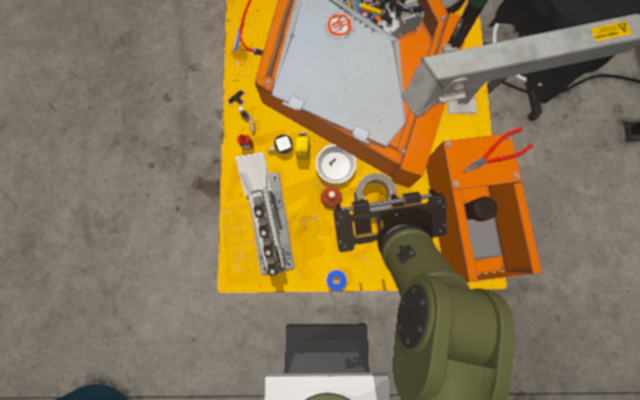

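View pics/t21.png

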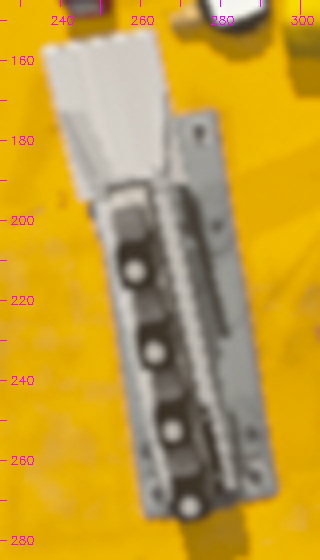

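The knobs lie at rail x = 18.4, 70.5, 122.6 and 174.7 mm, a closed row at 52.1 mm pitch. The arm is clear of everything, so I'll hand in.

```bash
python3 -c "
from cell import workorder,status
print(workorder.sign_off()); o=status.get_obs(); print(o['time_s'],o['force'])"
```

```text
the job is handed in; nothing more can be done
None
the job is handed in; nothing more can be done
```

Both valves from the table are now in the feed rail, and all four stand in one closed row down against the stop. I gripped each one across its coil and turned it so the connector pointed uphill. I then set the foot down on the tongue, slid it into the mouth of the lips and let go, and it slid down by itself.

- **Row:** the last camera check put the four coil centres at rail x = 18.4, 70.5, 122.6 and 174.7 mm. That is a 52.1 mm spacing, against the expected 18, 70, 122 and 174 mm. All four were within 1 mm of the centre line and at the same height within 1 mm, with connectors uphill.
- **Bystanders:** I did not touch the tape roll, the red bottle or the suction cup. In the last top picture the bottle and cup look unmoved. The roll was partly hidden by the gripper, so I could not check it fully.
- **Time and force:** I handed in at about 21 s with the robot clear of everything. The highest force reading was about 12 N.
- **Failed calls and disagreements:** my first two move calls were refused as invalid before anything moved. The camera and arm positions disagreed by 1–2 mm at the rail, so I shifted about 1 mm sideways before setting each valve down.

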